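# Put the mixed-up pieces back on their own rests

### The arm

A 6-joint arm with a two-finger parallel gripper is mounted at the origin on a cart in front of the work surface, level with it; the furniture and walls round the work are solid. World frame = base frame: x ahead of the robot, y to its left, z up, the work surface at z = 0. Lengths are in m, angles in rad, forces in N, time in s.
With the tool pointing down it reaches from about 0.275 to 0.975 m from the base axis. Payload 8.4 kg.
Tool frame: the origin (TCP) lies midway between the tips of the shut fingers; the grasp point (between the pads) lies 19 mm behind it; z points along the fingers, y is the direction in which the jaws open and shut (so a half turn about z gives the same grasp; the last joint's range is limited). The gripper opens to 92 mm and grips with 3 to 60 N. Pads are 20 mm wide; open, the fingers measure 128 mm over their backs; the gripper's body (75 mm by 189 mm) begins 69 mm behind the grasp point.
Start: joints at [-1.183, 0.353, 1.633, -0, 1.155, -0.002], TCP at [0.238, -0.578, 0.215] pointing down, gripper open.
Joint ranges: [-2.63, 2.63], [-0.92, 2.1], [0.06, 2.66], [-1.3, 4.44], [0, 2.69], [-3.02, 3.02]. Speed limits (rad/s): [2.22, 2.22, 2.79, 3.14, 3.14, 3.14].

### API

Orientations are given as a unit quaternion [x, y, z, w].
In Python, from cell import robot gives the robot as it stands.
- The arm moves only by the tool carry_out, never from a script. Its argument "commands" is a list that holds one entry, the list of rows, each a list of 6 numbers: the shift along the tool's x, y, z in units of 25 cm (1.0 is 25 cm), then the turn, a rotation vector about the tool's x, y, z in units of pi rad (1.0 is pi rad). A call has 1 to 8 rows; each row is the pose to reach, as a shift and turn from the pose measured when the call began, along the tool's axes at that moment, turning the shorter way round; what a row does not reach only later rows make up. A row lasts 1/12 s, in which the tool goes at most 41.7 mm and 7.16 degrees, less where a joint would pass 70% of its speed; a pose out of reach is approached as far as the arm can. A call with a number of a shift or a turn outside -1 to 1 is refused whole. A call with a gripper value outside its range is refused whole. "grip" is the opening, from 0 (shut) to 1 (fully open), set as the call begins (left out, the last holds). The fingers move at their own pace and stop on an object; the grip force is fixed at half the most. Time passes only in rows, so rows that repeat a pose let the fingers close. It gives the time, the measured TCP pose, the force and the opening at its end, in the units of the state.
- robot.observe(): the state, without advancing time (a new reading comes with each control period).
- robot.snapshot(name): name is "scene" or "side" or "wrist"; returns the picture (480x640x3 uint8, blue, green, red); there is no depth.
- robot.camera_model(name): a dict with "camera_matrix" (3x3 intrinsics, pixels), "xyz" and "rotation" of the camera in the world. Camera axes: x right, y up, looking along -z (the intrinsics and any distortion apply to the point x, -y, -z); pixel columns grow to the right and rows downward; lengths in m; the calibration is good to about 2 mm. The wrist camera is an equidistant fisheye: a pixel r from the principal point sees the ray r / f radians off the axis. A picture is of the moment at which its call begins: read the wrist's pose just before it. camera_model takes no time and is no camera call; for the wrist camera it gives the pose at the moment of the call.
- robot.finish_job(): hands the job in, once; it reports no verdict.
The state is a dict: "t": time; "q": joint angles; "joint_vel": joint speeds; "joint_efforts": joint torques, N m; "ee_pos": TCP position; "tcp_rot": TCP orientation; "ft_force": force on the tool from outside, world axes, zero at the start; "torque": the same for the moment, N m; "width": finger opening in m.
Only numpy, scipy, OpenCV 4.12 (cv2) and the standard library are available. Lean on these libraries where they do the work, as an engineer would, in place of code of your own. Each camera call takes 0.05 s, during which the arm holds its last target.

### The job

The four pieces on the measuring cabinet stand on each other's steel rests. Put every piece back in the middle of its own rest, standing as it stands now and alone there: the turned cup on the round rest, the V-block on the six-sided rest, the acrylic check block on the square rest and the gauge block on the oblong rest. The empty rubber mat is a free spot for setting a piece aside on the way; do not knock any piece over.

Things in the scene. Friction and masses are not known exactly. Their poses are not given: they have to be found in the camera images.
- cup_center (a point): The turned cup: a hollow, round, bare aluminium part, 46 mm diameter, 38 mm high, standing on its flat base with the open end up. The point is its centre, half-way up (19 mm above its base), z up. 52 g or so; grip across the diameter.
- v_block_center (a point): The V-block: a grey hardened-steel block, 33 x 40 mm and 34 mm high, with a V groove in its top; the groove runs along its x axis. The point is its centre, half-way up (17 mm above its base), z up, x along the 33 mm side, y along the 40 mm side. About 0.3 kg; grip it across the 33 mm (x), with the pads on the two flat end faces that show the V outline.
- check_block_center (a point): The acrylic check block: a plain, translucent whitish block, 30 x 30 mm and 40 mm high, standing upright. The point is its centre, half-way up (20 mm above its base), z up, x and y along the 30 mm sides. About 50 g.
- gauge_center (a point): The gauge block: a thin, plain grey steel block standing on edge, 35 mm (its x) by 9 mm (its y) and 30 mm high. The point is its centre, half-way up (15 mm above its base), z up. About 75 g; grip across the 9 mm. A second, taller gauge block (50 mm high) at the far left of the bench, on no rest, belongs to the clutter.
- round_rest_top (a point): The round rest: a dark steel disc, 90 mm diameter; home of the turned cup. The point is the centre of its top face, z up; the plate is 8 mm thick, fixed to the bench, with a thin engraved ring round its centre. It carries a wrong piece at the start.
- hex_rest_top (a point): The six-sided rest: a dark steel hexagon, 82 mm across flats; home of the V-block. The point is the centre of its top face, z up; the plate is 8 mm thick, fixed to the bench, with a thin engraved ring round its centre. It carries a wrong piece at the start.
- square_rest_top (a point): The square rest: a dark steel square plate, 80 x 80 mm; home of the acrylic check block. The point is the centre of its top face, z up; the plate is 8 mm thick, fixed to the bench, with a thin engraved ring round its centre. It carries a wrong piece at the start.
- oblong_rest_top (a point): The oblong rest: a dark steel plate, 66 mm (x) by 112 mm (y); home of the gauge block. The point is the centre of its top face, z up; the plate is 8 mm thick, fixed to the bench, with a thin engraved ring round its centre. It carries a wrong piece at the start.
- mat_top (a point): The rubber mat: black, 85 x 85 mm, 3 mm thick, fixed, empty: a free spot. The point is the centre of its top. Other things lie about (tape roll, steel keys, tray, pens): all keep 60 mm or more from the centres of the rests and the mat, and none within 90 mm is over 30 mm tall. A screen behind them hangs from 0.21 m above the bench upward, its front at x = 0.73 m.

How it is judged:
At the end, for the whole second after the job is handed in: The cup stands on the round rest, the V-block on the hexagonal, the check block on the square and the gauge block on the oblong rest, each within 15 mm of its rest's centre (level distance), its height within 4 mm of standing on the plate, upright within 0.12 rad, slower than 0.02 m/s (horizontal distance between cup_center and round_rest_top below 0.015 m and z of cup_center in the frame of round_rest_top between 0.015 and 0.023 m and angle between each of cup_center, gauge_center, check_block_center, v_block_center's own z axis and vertical below 0.12 rad and linear speed of each of cup, gauge, check_block, v_block below 0.02 m/s and horizontal distance between gauge_center and oblong_rest_top below 0.015 m and z of gauge_center in the frame of oblong_rest_top between 0.011 and 0.019 m and horizontal distance between check_block_center and square_rest_top below 0.015 m and z of check_block_center in the frame of square_rest_top between 0.016 and 0.024 m and horizontal distance between v_block_center and hex_rest_top below 0.015 m and z of v_block_center in the frame of hex_rest_top between 0.013 and 0.021 m); the robot touches nothing.
It fails at once if the cup is tipped over (angle between cup_center's own z axis and vertical above 0.7 rad).
It fails at once if the V-block is tipped over (angle between v_block_center's own z axis and vertical above 0.7 rad).
It fails at once if the check block is tipped over (angle between check_block_center's own z axis and vertical above 0.7 rad).
It fails at once if the gauge block is tipped over (angle between gauge_center's own z axis and vertical above 0.7 rad).
It also fails if it takes over 131 s, if anything falls off the work surface, if the arm or the gripper's body presses on something with over 40 N, if the wrist force passes 120 N, or if a joint passes its speed limit or range.

## Working session

There is one attempt and no reset: what is moved stays moved. The work goes in short steps, Python scripts to look and compute and a tool call to move; the robot and the scene stay as the last step left them, time stands still between calls to the robot, and variables do not carry over. Pictures are saved under pics/ and viewed, and the job is handed in when it is done.

Besides the shell and the picture viewer there is one more tool, called after "Call:" as name([rows], argument=value, ...), one row to a line, values as JSON. carry_out: Moves the arm, as the interface text tells. Shifts and turns lie within -1 to 1; 1 stands for 25 cm of shift or pi rad of turn. Its arguments: {"type":"object","properties":{"commands":{"type":"array","items":{"type":"array","items":{"type":"array","items":{"type":"number"}}}},"grip":{"type":"number"}},"required":["commands"]}

```bash
ls; mkdir -p pics
python3 - <<'E'
from cell import robot
import cv2
s=robot.observe()
print({k:(v if not hasattr(v,'round') else v) for k,v in s.items()})
for n in ("scene","side","wrist"):
    m=robot.camera_model(n); print(n,m)
    cv2.imwrite(f"pics/{n}0.png",robot.snapshot(n))
E
```

```text
pics
{'t': 0.0, 'q': array([-1.18338314e+00,  3.53616969e-01,  1.63412454e+00, -8.34303863e-07,
        1.15518640e+00, -2.39446240e-03]), 'joint_vel': array([-3.53656205e-04,  1.65304010e-05,  1.38938710e-03, -9.73674712e-04,
       -9.65375747e-04,  8.82344593e-05]), 'joint_efforts': array([-7.31883829e-04, -5.93857205e+01, -3.34215331e+01,  6.97433855e-02,
        2.33479100e-02, -1.43779216e-04]), 'ee_pos': array([ 0.23732585, -0.57766255,  0.21388727]), 'tcp_rot': array([ 9.81066049e-01,  1.93672303e-01, -1.28106581e-04, -6.55221259e-04]), 'ft_force': array([-0.49384388, -0.35966362, -0.44209215]), 'torque': array([-0.00542596, -0.01761682,  0.01740041]), 'width': 0.09156620749840744}
scene {'camera_matrix': array([[561.19023967,   0.        , 321.37003282],
       [  0.        , 561.19023967, 236.40166731],
       [  0.        ,   0.        ,   1.        ]]), 'xyz': array([-0.23815985,  0.83317967,  0.5527734 ]), 'rotation': array([-0.19395309,  0.51394651,  0.78509917, -0.2861127 ])}
side {'camera_matrix': array([[584.62273262,   0.        , 321.97402761],
       [  0.        , 584.62273262, 239.71737343],
       [  0.        ,   0.        ,   1.        ]]), 'xyz': array([0.25234108, 0.97262663, 0.55129856]), 'rotation': array([-0.06802898,  0.52414095,  0.84276861, -0.10192837])}
wrist {'camera_matrix': array([[371.64829954,   0.        , 320.90429914],
       [  0.        , 371.64829954, 235.09115931],
       [  0.        ,   0.        ,   1.        ]]), 'xyz': array([ 0.30157528, -0.55041666,  0.38354963]), 'rotation': array([-0.10216429,  0.06885114, -0.55203989,  0.82466596])}
```

View pics/scene0.png

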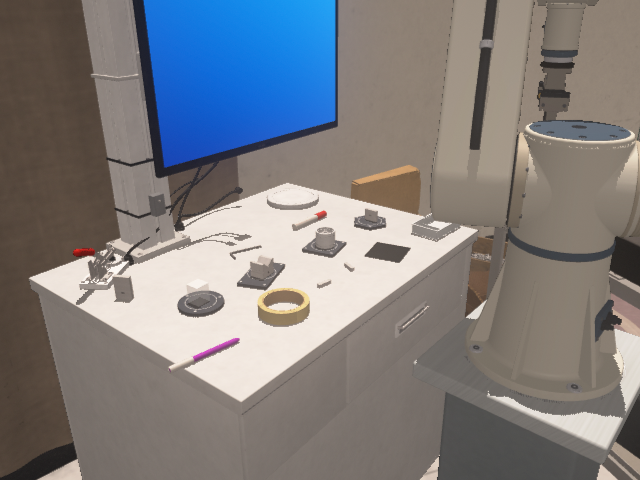

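View pics/side0.png

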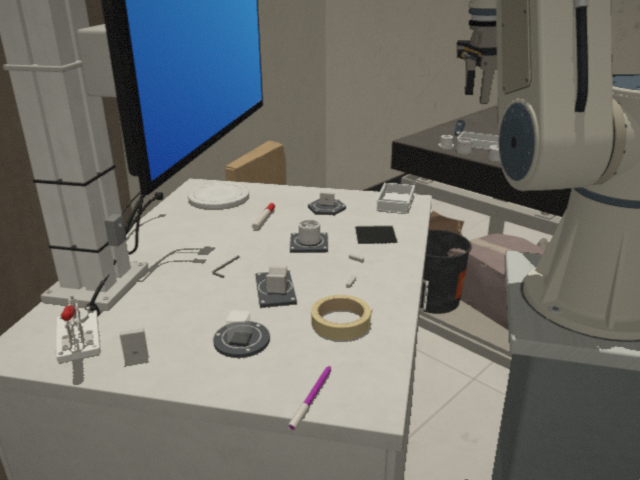

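View pics/wrist0.png

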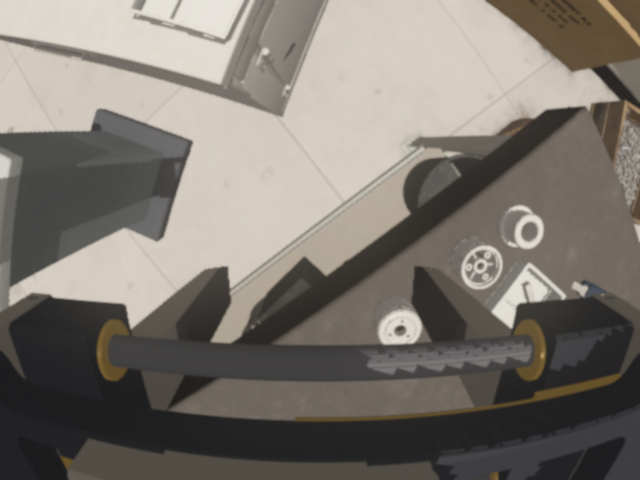

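The round rest carries the acrylic block (scene ~(200,297)), the oblong probably the V-block (262,270), the square the cup (325,240) and the hex probably the gauge block (370,218). The mat is at (388,252). I'll zoom in.

```bash
cat > h.py <<'E'
import numpy as np, cv2
from scipy.spatial.transform import Rotation as R
def ray(m,name,px):
    px=np.atleast_2d(np.array(px,float)); K=m["camera_matrix"]
    x=(px[:,0]-K[0,2])/K[0,0]; y=(px[:,1]-K[1,2])/K[1,1]
    if name=="wrist":
        th=np.hypot(x,y); s=np.where(th>1e-9,np.sin(th)/np.maximum(th,1e-9),1)
        d=np.stack([x*s,-y*s,-np.cos(th)],1)
    else: d=np.stack([x,-y,-np.ones_like(x)],1)
    return R.from_quat(m["rotation"]).apply(d)
def plane(m,name,px,z):
    d=ray(m,name,px); o=np.array(m["xyz"]); return (o+d*((z-o[2])/d[:,2])[:,None])[:,:2]
def proj(m,name,P):
    P=np.atleast_2d(P); c=R.from_quat(m["rotation"]).inv().apply(P-np.array(m["xyz"])); K=m["camera_matrix"]
    x,y,z=c[:,0],-c[:,1],-c[:,2]
    if name=="wrist":
        r=np.hypot(x,y); th=np.arctan2(r,z); x,y=x/r*th,y/r*th
    else: x,y=x/z,y/z
    return np.stack([K[0,0]*x+K[0,2],K[1,1]*y+K[1,2]],1)
def move(s,p,yaw):
    """tool-frame shift/turn units to world TCP p pointing down, jaw (tool y) axis along world yaw angle (mod pi)"""
    r0=R.from_quat(s["tcp_rot"]); best=None
    for k in (-1,0,1,2):
        a=yaw+k*np.pi
        y=np.array([np.cos(a),np.sin(a),0]); z=np.array([0,0,-1.]); x=np.cross(y,z)
        t=R.from_matrix(np.stack([x,y,z],1)); rv=(r0.inv()*t).as_rotvec()
        if best is None or np.linalg.norm(rv)<np.linalg.norm(best): best=rv
    sh=r0.inv().apply(np.array(p)-s["ee_pos"])
    return np.r_[sh/.25,best/np.pi].round(4)
E
python3 - <<'E'
import cv2
a=cv2.imread('pics/scene0.png')[190:330,170:450]; cv2.imwrite('pics/a.png',cv2.resize(a,None,fx=2.8,fy=2.8,interpolation=2))
a=cv2.imread('pics/side0.png')[180:360,200:420]; cv2.imwrite('pics/b.png',cv2.resize(a,None,fx=3.2,fy=3.2,interpolation=2))
from cell import robot; from h import *
for n,pts in (("scene",dict(round=(201,302),obl=(261,274),sq=(324,246),hex=(370,221),mat=(388,252))),("side",dict(round=(242,337),obl=(276,287),sq=(309,241),hex=(327,206),mat=(376,234)))):
    m=robot.camera_model(n)
    for k,v in pts.items(): print(n,k,plane(m,n,v,.008)[0].round(3))
E
```

```text
scene round [0.558 0.267]
scene obl [0.553 0.111]
scene sq [ 0.543 -0.084]
scene hex [ 0.552 -0.28 ]
scene mat [ 0.407 -0.151]
side round [0.563 0.268]
side obl [0.559 0.109]
side sq [ 0.55  -0.086]
side hex [ 0.558 -0.277]
side mat [ 0.419 -0.151]
```

View pics/a.png

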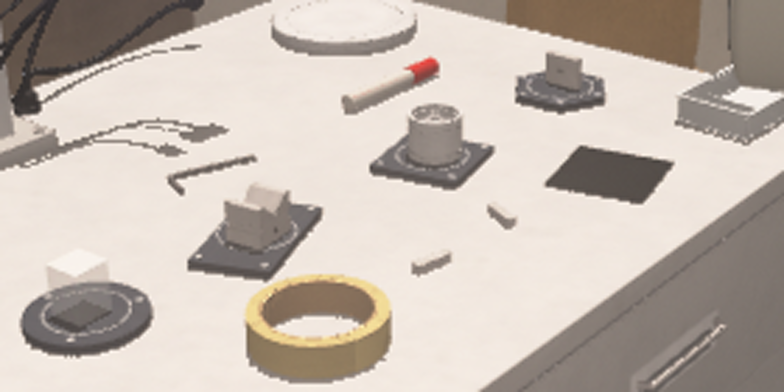

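View pics/b.png

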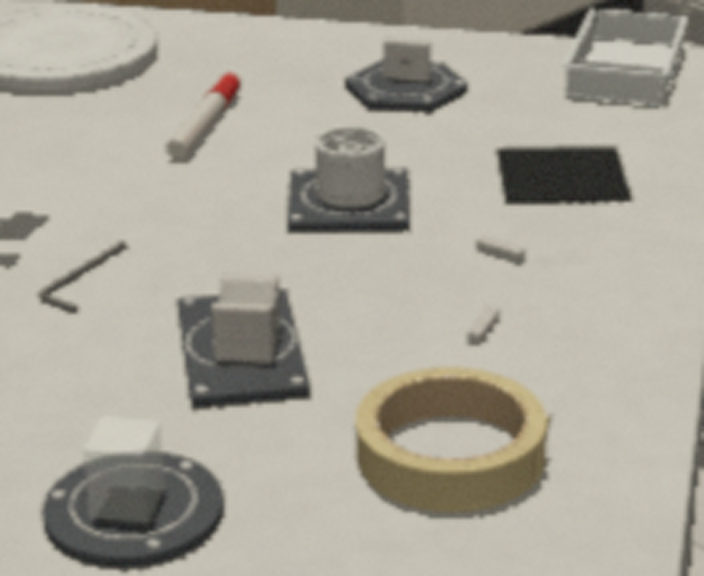

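Run:
```python
from cell import robot; from h import *
s=robot.observe(); print(move(s,[.47,-.0,.30],-np.pi/2))
```

```text
[ 1.7390e+00 -1.7846e+00 -3.4190e-01 -3.0000e-04  0.0000e+00  1.2410e-01]
```

Call:
carry_out([
  [[0.87,-0.89,-0.34,0,0,0.124],[0.87,-0.89,-0.34,0,0,0.124],[0.87,-0.89,-0.34,0,0,0.124],[0.87,-0.89,-0.34,0,0,0.124],[0.87,-0.89,-0.34,0,0,0.124],[0.87,-0.89,-0.34,0,0,0.124],[0.87,-0.89,-0.34,0,0,0.124],[0.87,-0.89,-0.34,0,0,0.124]],
], grip=1)

```text
t: 0.82
ee_pos: [0.3545, -0.2868, 0.3001]
tcp_rot: [1.0, 0.0, 0.0, -0.001]
ft_force: [1.3, -1.0, -0.0]
width: 0.0915
```

Run:
```python
from cell import robot; from h import *
s=robot.observe(); print(s['t'],s['ee_pos'],s['q'],move(s,[.47,-.0,.30],-np.pi/2))
```

```text
0.8167 [ 0.35447691 -0.28680891  0.30008155] [-6.84409223e-01  2.65366683e-03  1.86958483e+00  1.13130150e-03
  1.26985402e+00  8.85465070e-01] [ 4.628e-01 -1.147e+00  1.800e-03 -4.000e-04 -1.000e-04  2.000e-04]
```

Call:
carry_out([
  [[0.46,-1,0,0,0,0],[0.46,-1,0,0,0,0],[0.46,-1,0,0,0,0],[0.46,-1,0,0,0,0],[0.46,-1,0,0,0,0],[0.46,-1,0,0,0,0],[0.46,-1,0,0,0,0],[0.46,-1,0,0,0,0]],
])

```text
t: 1.48
ee_pos: [0.4709, -0.0326, 0.3003]
tcp_rot: [1.0, 0.002, 0.0, -0.001]
ft_force: [-0.4, -1.1, -0.3]
width: 0.0915
```

Run:
```python
from cell import robot; from h import *
s=robot.observe(); m=robot.camera_model("wrist"); print(s['t'],s['ee_pos'],m)
cv2.imwrite('pics/w1.png',robot.snapshot("wrist"))
np.save('w1.npy',m,allow_pickle=True)
```

```text
1.4833 [ 0.470878   -0.0326317   0.30029509] {'camera_matrix': array([[371.64829954,   0.        , 320.90429914],
       [  0.        , 371.64829954, 235.09115931],
       [  0.        ,   0.        ,   1.        ]]), 'xyz': array([ 0.54001221, -0.03127867,  0.46997129]), 'rotation': array([-0.08618846,  0.08724516, -0.69979045,  0.70374225])}
```

View pics/w1.png

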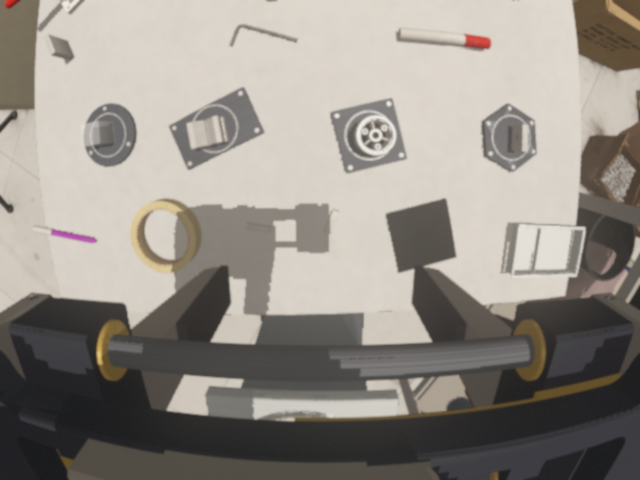

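The wrist image shows the plates at round (109,135), oblong (216,128), square (368,135) and hex (510,137), with the mat at (421,235). I'll rectify it onto the plate plane and outline the dark plates.

```bash
cat >> h.py <<'E'
def rect(img,m,name,cx,cy,z,half=.08,res=.0005):
    """top-down metric picture: up=+x world, left=+y"""
    n=int(2*half/res); u,v=np.meshgrid(np.arange(n),np.arange(n))
    X=cx+half-(v+.5)*res; Y=cy+half-(u+.5)*res
    p=proj(m,name,np.stack([X.ravel(),Y.ravel(),np.full(X.size,z)],1)).astype(np.float32).reshape(n,n,2)
    return cv2.remap(img,p[...,0],p[...,1],cv2.INTER_LINEAR)
def r2w(px,cx,cy,half=.08,res=.0005):
    px=np.atleast_2d(px); return np.stack([cx+half-(px[:,1]+.5)*res, cy+half-(px[:,0]+.5)*res],1)
E
python3 - <<'E'
from h import *
m=np.load('w1.npy',allow_pickle=True).item(); im=cv2.imread('pics/w1.png')
seeds=dict(round=(109,135),obl=(216,128),sq=(368,135),hex=(510,137),mat=(421,235))
tiles=[]
for k,px in seeds.items():
    z=.003 if k=='mat' else .008
    c=plane(m,'wrist',px,z)[0]
    r=rect(im,m,'wrist',*c,z)
    g=cv2.cvtColor(r,cv2.COLOR_BGR2GRAY); mk=(g<125).astype(np.uint8)*255
    mk=cv2.morphologyEx(mk,cv2.MORPH_CLOSE,np.ones((25,25)))
    mk=cv2.morphologyEx(mk,cv2.MORPH_OPEN,np.ones((15,15)))
    cs,_=cv2.findContours(mk,cv2.RETR_EXTERNAL,cv2.CHAIN_APPROX_NONE)
    ct=min(cs,key=lambda q:np.hypot(*(q.reshape(-1,2).mean(0)-160))-len(q)*.2)
    h=cv2.convexHull(ct); (rc,rs,ra)=cv2.minAreaRect(h); ec=cv2.minEnclosingCircle(h)
    mo=cv2.moments(h); cen=(mo['m10']/mo['m00'],mo['m01']/mo['m00'])
    print(k,'rect',r2w(rc,*c)[0].round(4),np.array(rs)*.5,round(ra,1),'hull cen',r2w(cen,*c)[0].round(4),'circ',r2w(ec[0],*c)[0].round(4),ec[1]*.5,'area',cv2.contourArea(h)*.25)
    # box corners
    cv2.drawContours(r,[h],-1,(0,255,0),1); cv2.circle(r,tuple(int(x) for x in rc),3,(0,0,255),-1)
    cv2.drawContours(r,[cv2.boxPoints((rc,rs,ra)).astype(int)],-1,(255,0,0),1)
    tiles.append(cv2.resize(r,(266,266)))
tiles.append(np.zeros_like(tiles[0]))
cv2.imwrite('pics/r1.png',np.vstack([np.hstack(tiles[:3]),np.hstack(tiles[3:])]))
E
```

```text
round rect [0.565  0.2571] [84.5 77. ] 90.0 hull cen [0.5649 0.2592] circ [0.5654 0.2618] 44.00972366333008 area 5460.875
obl rect [0.5682 0.0895] [62.5753212  77.27823639] 66.1 hull cen [0.573  0.0853] circ [0.5682 0.0901] 46.88888168334961 area 3892.125
sq rect [ 0.5396 -0.0806] [59. 60.] 90.0 hull cen [ 0.5418 -0.0798] circ [ 0.5388 -0.0824] 36.05036163330078 area 2813.5
hex rect [ 0.5596 -0.276 ] [84.22318268 69.47631836] 83.5 hull cen [ 0.5598 -0.2779] circ [ 0.5606 -0.279 ] 43.225521087646484 area 4834.125
mat rect [ 0.3981 -0.1716] [133.79519653  83.05739594] 74.7 hull cen [ 0.4046 -0.172 ] circ [ 0.398  -0.1722] 77.25652313232422 area 9877.625
```

View pics/r1.png

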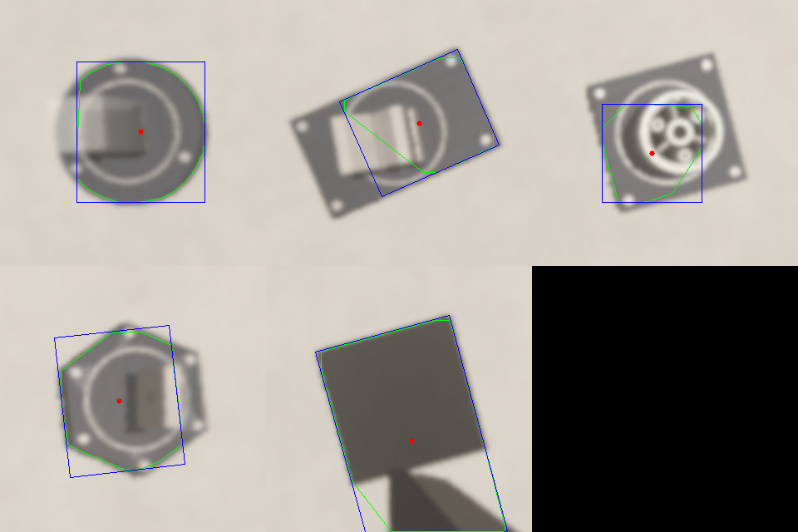

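```bash
cat > rests.py <<'E'
from h import *
m=np.load('w1.npy',allow_pickle=True).item(); im=cv2.imread('pics/w1.png')
seeds=dict(round=(109,135),obl=(216,128),sq=(368,135),hex=(510,137),mat=(421,235))
tiles=[]
for k,px in seeds.items():
    z=.003 if k=='mat' else .008
    c=plane(m,'wrist',px,z)[0]
    if k=='mat': im=im.copy(); im[268:]=220
    r=rect(im,m,'wrist',*c,z)
    g=cv2.cvtColor(r,cv2.COLOR_BGR2GRAY); mk=(g<155).astype(np.uint8)*255
    n,lab,st,_=cv2.connectedComponentsWithStats(mk); i=1+np.argmax(st[1:,4])
    cs,_=cv2.findContours((lab==i).astype(np.uint8),cv2.RETR_EXTERNAL,cv2.CHAIN_APPROX_NONE)
    h=cv2.convexHull(max(cs,key=len)); (rc,rs,ra)=cv2.minAreaRect(h); ec=cv2.minEnclosingCircle(h)
    mo=cv2.moments(h); cen=(mo['m10']/mo['m00'],mo['m01']/mo['m00'])
    print(k,'rect',r2w(rc,*c)[0].round(4),np.array(rs).round(0)*.5,round(ra,1),'hull cen',r2w(cen,*c)[0].round(4),'circ',r2w(ec[0],*c)[0].round(4),round(ec[1]*.5,1))
    cv2.drawContours(r,[h],-1,(0,255,0),1); cv2.circle(r,tuple(int(x) for x in rc),3,(0,0,255),-1);cv2.circle(r,tuple(int(x) for x in cen),3,(255,0,0),-1)
    tiles.append(cv2.resize(r,(266,266)))
tiles.append(np.zeros_like(tiles[0]))
cv2.imwrite('pics/r2.png',np.vstack([np.hstack(tiles[:3]),np.hstack(tiles[3:])]))
E
python3 rests.py
```

```text
round rect [0.5648 0.2603] [86. 88.] 6.2 hull cen [0.565  0.2618] circ [0.5649 0.2622] 45.4
obl rect [0.5619 0.1039] [ 65.5 111. ] 66.3 hull cen [0.5619 0.104 ] circ [0.5619 0.1041] 63.1
sq rect [ 0.5517 -0.0886] [78. 80.] 75.0 hull cen [ 0.5516 -0.0887] circ [ 0.5519 -0.0892] 54.1
hex rect [ 0.5608 -0.2824] [92.5 83. ] 23.4 hull cen [ 0.5605 -0.2828] circ [ 0.5609 -0.2819] 46.9
mat rect [ 0.4217 -0.1652] [86.5 85. ] 74.6 hull cen [ 0.4232 -0.1654] circ [ 0.423  -0.1655] 58.2
```

View pics/r2.png

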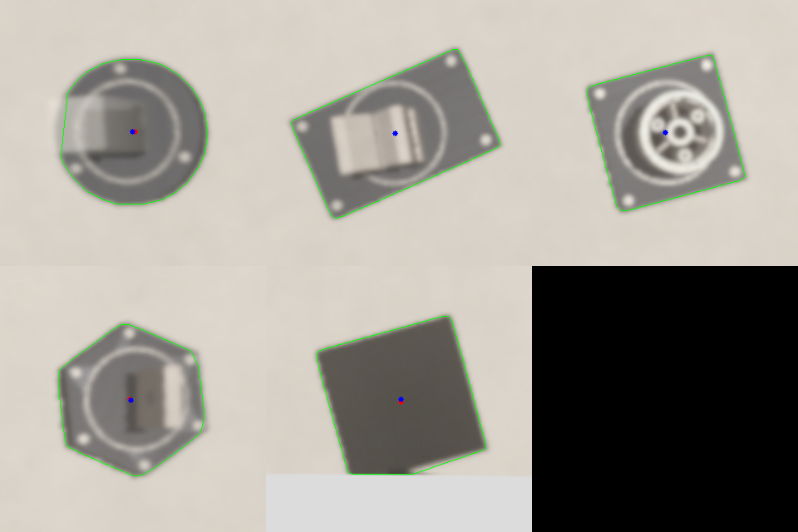

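```bash
cat > pieces.py <<'E'
from h import *
m=np.load('w1.npy',allow_pickle=True).item(); im=cv2.imread('pics/w1.png')
cs=dict(check=((.565,.264),.048),v=((.562,.105),.042),cup=((.552,-.089),.046),gauge=((.561,-.285),.038))
t=[]
for k,(c,z) in cs.items():
    r=rect(im,m,'wrist',*c,z,half=.04,res=.0002)
    r=cv2.resize(r,(390,390))
    for i in range(0,390,49): cv2.putText(r,str(-i*80//390+40),(i,8),0,.3,(0,0,255)); cv2.putText(r,str(-i*80//390+40),(0,i+8),0,.3,(0,0,255))
    t.append(r)
cv2.imwrite('pics/p1.png',cv2.resize(np.vstack([np.hstack(t[:2]),np.hstack(t[2:])]),(600,600)))
E
python3 pieces.py
```

```text
(no output)
```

View pics/p1.png

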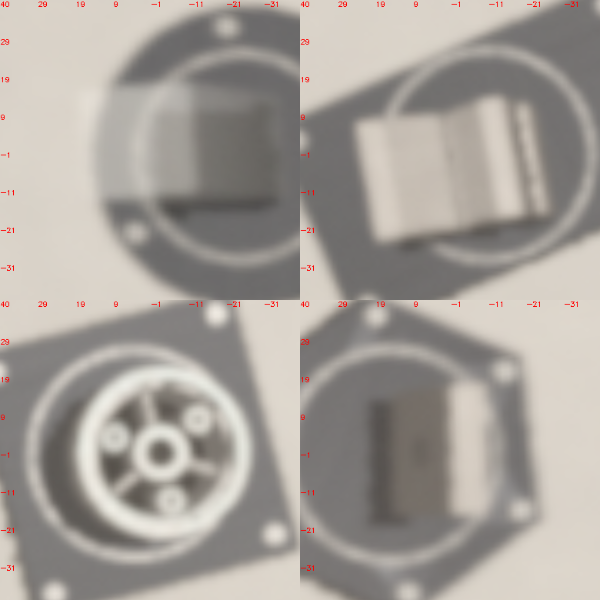

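```bash
cat >> h.py <<'E'
def mv(p,yaw_deg,full=False):
    from cell import robot
    s=robot.observe(); r0=R.from_quat(s["tcp_rot"]); q1=np.arctan2(p[1],p[0]); c=[]
    for k in (-2,-1,0,1,2):
        a=np.radians(yaw_deg)+k*np.pi
        if abs(q1-a)>2.5: continue
        y=np.array([np.cos(a),np.sin(a),0]); z=np.array([0,0,-1.]); x=np.cross(y,z)
        rv=(r0.inv()*R.from_matrix(np.stack([x,y,z],1))).as_rotvec()
        # actual turn in joint 6 must not cross range
        c.append((np.linalg.norm(rv),rv,q1-a))
    n,rv,q6=min(c,key=lambda t:t[0])
    sh=r0.inv().apply(np.array(p)-s["ee_pos"])
    print('t',round(s['t'],2),'q6 now',s['q'][5].round(2),'q6 then',round(q6,2),'turn deg',np.degrees(rv).round(1),'cmd',np.r_[sh/.25,rv/np.pi].round(3).tolist(),'w',round(s['width'],4))
E
python3 -c "
from h import *
mv([.557,.107,.15],9.2)"
```

```text
t 1.53 q6 now 1.49 q6 then 0.03 turn deg [ -0.1  -0.1 -98.9] cmd [0.351, -0.564, 0.601, -0.0, -0.0, -0.55] w 0.0918
```

Call:
carry_out([
  [[0.35,-0.56,0.6,0,0,-0.55],[0.35,-0.56,0.6,0,0,-0.55],[0.35,-0.56,0.6,0,0,-0.55],[0.35,-0.56,0.6,0,0,-0.55],[0.35,-0.56,0.6,0,0,-0.55],[0.35,-0.56,0.6,0,0,-0.55],[0.35,-0.56,0.6,0,0,-0.55],[0.35,-0.56,0.6,0,0,-0.55]],
], grip=0.7)

```text
t: 2.2
ee_pos: [0.556, 0.1054, 0.1486]
tcp_rot: [0.876, 0.483, -0.001, -0.001]
ft_force: [0.0, 0.5, -0.4]
width: 0.0643
```

```bash
python3 -c "
from h import *
mv([.557,.107,.15],9.2)"
```

```text
t 2.2 q6 now 0.75 q6 then 0.03 turn deg [ -0.2   0.  -41.5] cmd [0.008, -0.0, -0.005, -0.001, 0.0, -0.23] w 0.0643
```

Call:
carry_out([
  [[0.008,0,-0.005,0,0,-0.23],[0.008,0,-0.005,0,0,-0.23],[0.008,0,-0.005,0,0,-0.23],[0.008,0,-0.005,0,0,-0.23],[0.008,0,-0.005,0,0,-0.23],[0.008,0,-0.005,0,0,-0.23],[0.008,0,-0.005,0,0,-0.23],[0.008,0,-0.005,0,0,-0.23]],
])

```text
t: 2.87
ee_pos: [0.557, 0.106, 0.1498]
tcp_rot: [0.65, 0.76, -0.001, -0.001]
ft_force: [0.2, 0.1, 0.7]
width: 0.0643
```

```bash
cat > look.py <<'E'
import sys; from h import *; from cell import robot
n=sys.argv[1]; m=robot.camera_model("wrist"); im=robot.snapshot("wrist"); cv2.imwrite(f'pics/{n}.png',im); np.save(n+'.npy',m,allow_pickle=True)
if len(sys.argv)>2:
    cx,cy,z=map(float,sys.argv[2:5]); r=rect(im,m,'wrist',cx,cy,z,half=.06,res=.0002)
    for d in range(-50,60,10):
        i=int((60-d)*5); cv2.line(r,(i,0),(i,8),(0,0,255),1); cv2.line(r,(0,i),(8,i),(0,0,255),1); cv2.putText(r,str(d),(i,18),0,.4,(0,0,255)); cv2.putText(r,str(d),(10,i),0,.4,(0,0,255))
    cv2.imwrite(f'pics/{n}r.png',r)
E
python3 look.py w2 .557 .107 .042; python3 -c "
from h import *
mv([.557,.107,.15],9.2)"
```

```text
t 2.92 q6 now 0.03 q6 then 0.03 turn deg [-0.2 -0.  -0.3] cmd [0.003, 0.0, -0.001, -0.001, -0.0, -0.002] w 0.0641
```

View pics/w2.png

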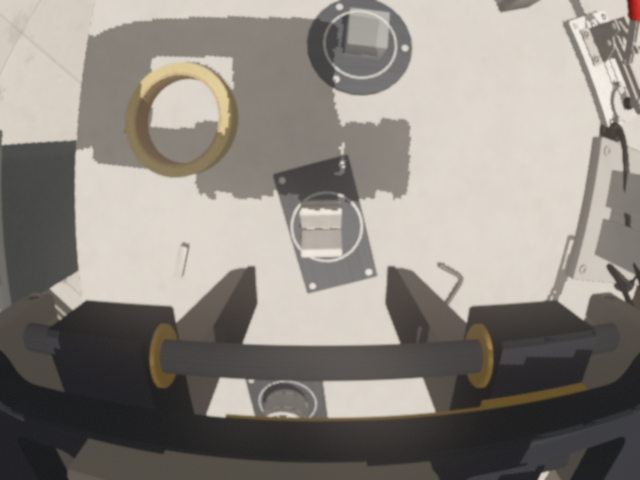

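View pics/w2r.png

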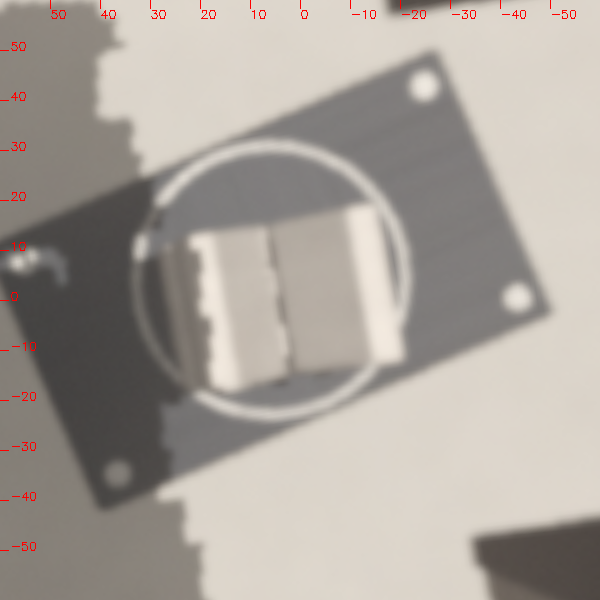

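The V-block is centred between the fingers, at about (0.557, 0.108) with yaw 10°. I'll descend.

```bash
python3 -c "
from h import *
mv([.557,.1083,.013],9.8)"
```

```text
t 2.92 q6 now 0.03 q6 then 0.02 turn deg [-0.2 -0.  -0.9] cmd [0.008, 0.003, 0.547, -0.001, -0.0, -0.005] w 0.0641
```

Call:
carry_out([
  [[0.008,0.003,0.12,0,0,-0.005],[0.008,0.003,0.24,0,0,-0.005],[0.008,0.003,0.35,0,0,-0.005],[0.008,0.003,0.43,0,0,-0.005],[0.008,0.003,0.5,0,0,-0.005],[0.008,0.003,0.545,0,0,-0.005],[0.008,0.003,0.545,0,0,-0.005],[0.008,0.003,0.545,0,0,-0.005]],
])

```text
t: 3.58
ee_pos: [0.5569, 0.1081, 0.0135]
tcp_rot: [0.645, 0.764, -0.001, -0.002]
ft_force: [0.4, 0.2, -0.0]
width: 0.0642
```

Call:
carry_out([
  [[0,0,0,0,0,0],[0,0,0,0,0,0],[0,0,0,0,0,0],[0,0,0,0,0,0],[0,0,0,0,0,0],[0,0,0,0,0,0],[0,0,0,0,0,0],[0,0,0,0,0,0]],
], grip=0)

```text
t: 4.25
ee_pos: [0.5571, 0.1082, 0.0141]
tcp_rot: [0.645, 0.764, -0.001, -0.001]
ft_force: [-1.6, 0.2, 6.2]
width: 0.0313
```

Call:
carry_out([
  [[0,0,-0.04,0,0,0],[0,0,-0.12,0,0,0],[0,0,-0.22,0,0,0],[0,0,-0.32,0,0,0],[0,0,-0.42,0,0,0],[0,0,-0.5,0,0,0],[0,0,-0.5,0,0,0]],
])

```text
t: 4.83
ee_pos: [0.5598, 0.1086, 0.1434]
tcp_rot: [0.645, 0.764, 0.001, 0.001]
ft_force: [0.9, -0.2, -2.0]
width: 0.0317
```

```bash
python3 look.py w3; python3 -c "
from h import *
mv([.422,-.165,.14],9.8); mv([.422,-.165,.14],-76);mv([.422,-.165,.14],-15)"
```

```text
t 4.88 q6 now 0.02 q6 then -0.54 turn deg [ 0.  -0.1 -0.1] cmd [-0.986, -0.723, 0.003, 0.0, -0.0, -0.001] w 0.0318
t 4.88 q6 now 0.02 q6 then 0.95 turn deg [-0.  -0.1 85.7] cmd [-0.986, -0.723, 0.003, -0.0, -0.0, 0.476] w 0.0318
t 4.88 q6 now 0.02 q6 then -0.11 turn deg [ 0.  -0.1 24.7] cmd [-0.986, -0.723, 0.003, 0.0, -0.0, 0.137] w 0.0318
```

View pics/w3.png

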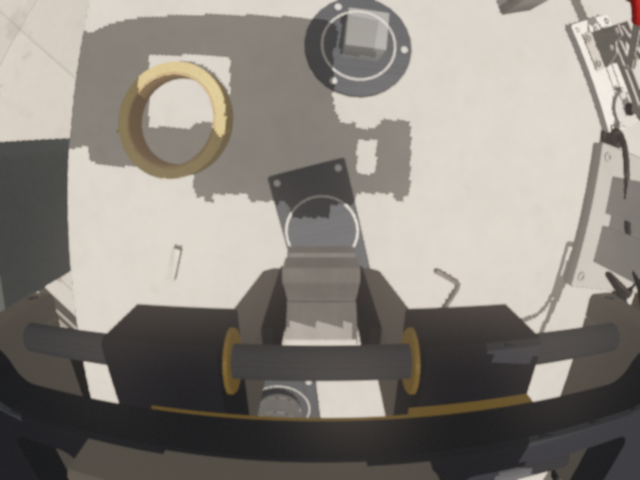

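Call:
carry_out([
  [[-0.12,-0.09,0,0,0,0],[-0.25,-0.18,0,0,0,0],[-0.38,-0.28,0,0,0,0],[-0.51,-0.38,0,0,0,0],[-0.65,-0.48,0,0,0,0],[-0.8,-0.59,0,0,0,0],[-0.92,-0.67,0,0,0,0],[-0.985,-0.723,0,0,0,0]],
])

```text
t: 5.55
ee_pos: [0.4191, -0.1672, 0.1395]
tcp_rot: [0.645, 0.764, -0.0, -0.001]
ft_force: [0.3, -0.2, -2.2]
width: 0.0317
```

Call:
carry_out([
  [[0,0,0,0,0,0]],
])

```text
t: 5.63
ee_pos: [0.4164, -0.1696, 0.1383]
tcp_rot: [0.646, 0.763, -0.001, -0.002]
ft_force: [-0.4, 0.2, -1.7]
width: 0.0316
```

```bash
python3 look.py w4; python3 -c "
from h import *
mv([.422,-.165,.010],9.8)"
```

```text
t 5.68 q6 now -0.55 q6 then -0.54 turn deg [-0.3 -0.1 -0.4] cmd [0.009, 0.026, 0.512, -0.001, -0.001, -0.002] w 0.0315
```

View pics/w4.png

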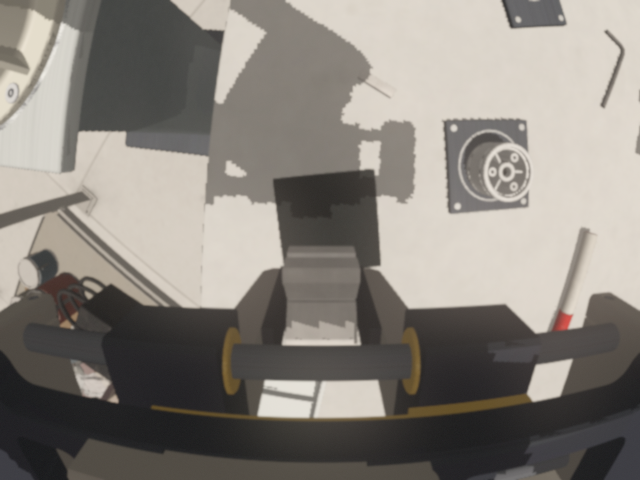

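Call:
carry_out([
  [[0.009,0.026,0.1,0,0,0],[0.009,0.026,0.22,0,0,0],[0.009,0.026,0.32,0,0,0],[0.009,0.026,0.4,0,0,0],[0.009,0.026,0.46,0,0,0],[0.009,0.026,0.495,0,0,0],[0.009,0.026,0.511,0,0,0],[0.009,0.026,0.511,0,0,0]],
])

```text
t: 6.35
ee_pos: [0.4217, -0.1641, 0.0096]
tcp_rot: [0.646, 0.763, -0.001, -0.003]
ft_force: [0.5, -0.3, -1.5]
width: 0.0317
```

Call:
carry_out([
  [[0,0,0,0,0,0],[0,0,0,0,0,0]],
])

```text
t: 6.52
ee_pos: [0.4221, -0.1638, 0.0099]
tcp_rot: [0.646, 0.763, -0.001, -0.003]
ft_force: [-0.3, 0.1, -2.7]
width: 0.0317
```

Call:
carry_out([
  [[0,0,0.003,0,0,0],[0,0,0.003,0,0,0]],
])

```text
t: 6.68
ee_pos: [0.4226, -0.1639, 0.0095]
tcp_rot: [0.646, 0.763, -0.001, -0.003]
ft_force: [-0.1, 0.2, -2.2]
width: 0.0319
```

Call:
carry_out([
  [[0,0,0,0,0,0],[0,0,0,0,0,0],[0,0,0,0,0,0],[0,0,0,0,0,0],[0,0,-0.1,0,0,0],[0,0,-0.25,0,0,0],[0,0,-0.4,0,0,0],[0,0,-0.56,0,0,0]],
], grip=0.65)

```text
t: 7.35
ee_pos: [0.4225, -0.1639, 0.1506]
tcp_rot: [0.646, 0.763, -0.001, -0.003]
ft_force: [0.4, -0.8, -0.7]
width: 0.0598
```

```bash
python3 look.py w5; python3 -c "
from h import *
mv([.5615,-.29,.15],-90)
mv([.48,-.20,.15],-60)"
```

```text
t 7.4 q6 now -0.54 q6 then -2.05 turn deg [  0.1   0.2 -80.5] cmd [-0.58, 0.45, 0.033, 0.0, 0.001, -0.447] w 0.0599
t 7.4 q6 now -0.54 q6 then 0.65 turn deg [ 0.2 -0.  69.5] cmd [-0.171, 0.188, 0.032, 0.001, -0.0, 0.386] w 0.0599
```

View pics/w5.png

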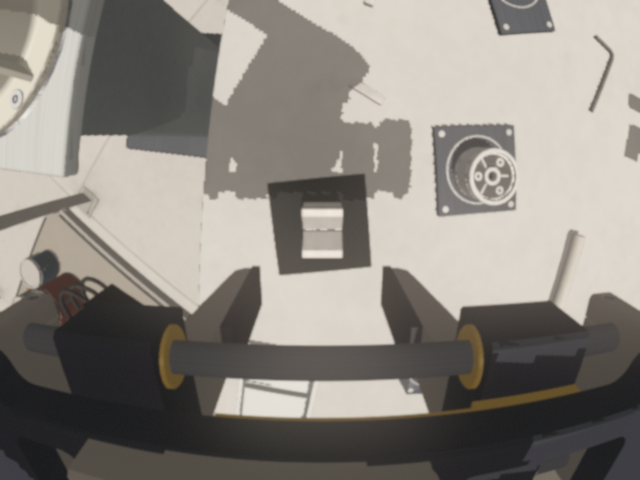

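Call:
carry_out([
  [[-0.3,0.23,0,0,0,-0.1],[-0.58,0.45,0.03,0,0,-0.445],[-0.58,0.45,0.03,0,0,-0.445],[-0.58,0.45,0.03,0,0,-0.445],[-0.58,0.45,0.03,0,0,-0.445],[-0.58,0.45,0.03,0,0,-0.445],[-0.58,0.45,0.03,0,0,-0.445],[-0.58,0.45,0.03,0,0,-0.445]],
], grip=0.5)

```text
t: 8.07
ee_pos: [0.5614, -0.2903, 0.1502]
tcp_rot: [0.198, 0.98, -0.0, 0.0]
ft_force: [0.7, 0.2, -0.2]
width: 0.0461
```

```bash
python3 -c "
from h import *
mv([.5615,-.29,.15],-90)"
```

```text
t 8.07 q6 now -1.65 q6 then -2.05 turn deg [ -0.    0.  -22.9] cmd [0.0, 0.001, 0.001, -0.0, 0.0, -0.127] w 0.0461
```

Call:
carry_out([
  [[0,0,0,0,0,-0.127],[0,0,0,0,0,-0.127],[0,0,0,0,0,-0.127],[0,0,0,0,0,-0.127],[0,0,0,0,0,-0.127],[0,0,0,0,0,-0.127]],
])

```text
t: 8.57
ee_pos: [0.5613, -0.2903, 0.15]
tcp_rot: [0.001, 1.0, -0.0, 0.0]
ft_force: [-0.2, 0.6, 1.1]
width: 0.0461
```

```bash
python3 look.py w6 .561 -.285 .038; python3 -c "
from h import *
mv([.5615,-.29,.15],-90)"
```

```text
t 8.62 q6 now -2.05 q6 then -2.05 turn deg [-0.   0.  -0.1] cmd [-0.0, 0.001, 0.0, -0.0, 0.0, -0.001] w 0.0461
```

View pics/w6.png

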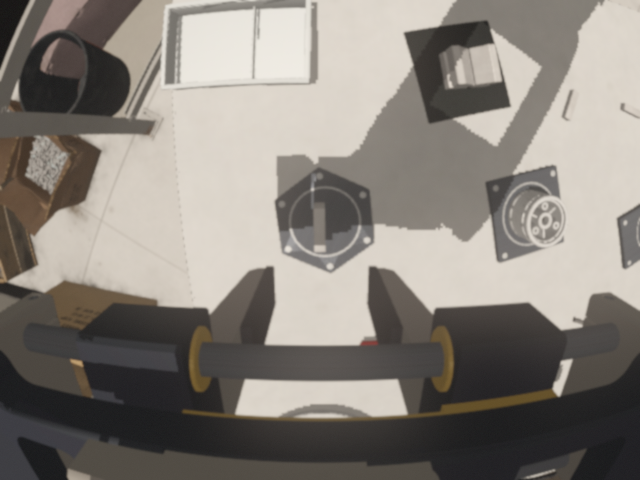

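View pics/w6r.png

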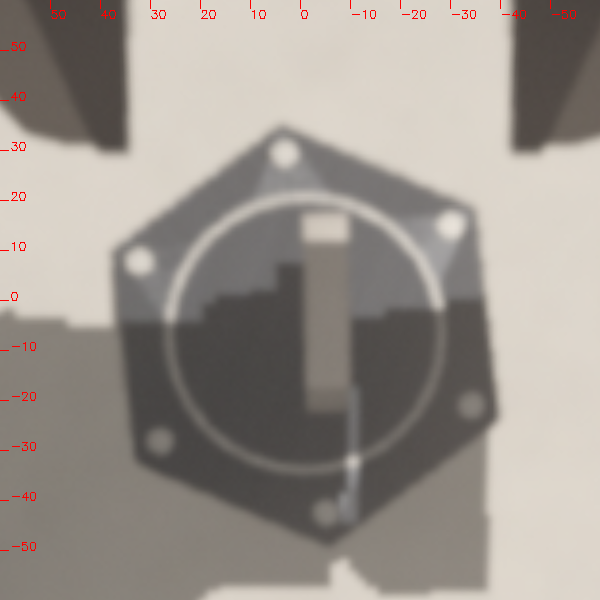

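Call:
carry_out([
  [[0,0,0.12,0,0,0],[0,0,0.24,0,0,0],[0,0,0.35,0,0,0],[0,0,0.43,0,0,0],[0,0,0.5,0,0,0],[0,0,0.548,0,0,0],[0,0,0.548,0,0,0],[0,0,0.548,0,0,0]],
])

```text
t: 9.28
ee_pos: [0.5612, -0.2903, 0.0129]
tcp_rot: [0.001, 1.0, -0.0, -0.0]
ft_force: [-0.3, -0.6, -0.2]
width: 0.0457
```

Call:
carry_out([
  [[0,0,0,0,0,0],[0,0,0,0,0,0],[0,0,0,0,0,0],[0,0,0,0,0,0],[0,0,0,0,0,0],[0,0,0,0,0,0],[0,0,0,0,0,0],[0,0,0,0,0,0]],
], grip=0)

```text
t: 9.95
ee_pos: [0.5614, -0.2904, 0.0133]
tcp_rot: [0.001, 1.0, -0.0, -0.0]
ft_force: [-1.1, -0.4, 4.2]
width: 0.0087
```

Run:
```python
from h import *
m=np.load('w6.npy',allow_pickle=True).item(); im=cv2.imread('pics/w6.png')
r=rect(im,m,'wrist',.561,-.285,.008,half=.06,res=.0002); cv2.imwrite('pics/w6h.png',r)
m=np.load('w2.npy',allow_pickle=True).item(); im=cv2.imread('pics/w2.png')
r2=rect(im,m,'wrist',.562,.105,.008,half=.06,res=.0002); cv2.imwrite('pics/w2h.png',cv2.resize(np.hstack([r,r2]),(800,400)))
```

```text
(no output)
```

View pics/w2h.png

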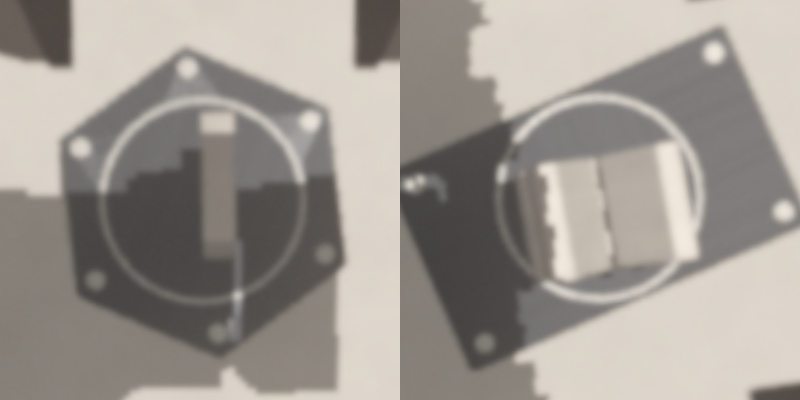

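Ring centres: hex about (0.561, -0.286), oblong about (0.562, 0.105). The gauge block is gripped (8.7 mm), so I'll lift it.

Call:
carry_out([
  [[0,0,-0.04,0,0,0],[0,0,-0.12,0,0,0],[0,0,-0.22,0,0,0],[0,0,-0.32,0,0,0],[0,0,-0.42,0,0,0],[0,0,-0.5,0,0,0],[0,0,-0.5,0,0,0],[0,0,-0.5,0,0,0]],
])

```text
t: 10.62
ee_pos: [0.562, -0.2906, 0.1396]
tcp_rot: [0.001, 1.0, -0.001, 0.001]
ft_force: [-0.3, -0.4, -0.6]
width: 0.0085
```

```bash
python3 -c "
from h import *
mv([.562,-.09,.14],90);mv([.562,.105,.14],90)"
```

```text
t 10.62 q6 now -2.05 q6 then -1.73 turn deg [-0.1  0.1 -0.2] cmd [0.002, 0.802, -0.003, -0.001, 0.001, -0.001] w 0.0085
t 10.62 q6 now -2.05 q6 then -1.39 turn deg [-0.1  0.1 -0.2] cmd [0.005, 1.582, -0.004, -0.001, 0.001, -0.001] w 0.0085
```

Call:
carry_out([
  [[0,0.1,0,0,0,0],[0,0.22,0,0,0,0],[0,0.34,0,0,0,0],[0,0.46,0,0,0,0],[0,0.58,0,0,0,0],[0,0.7,0,0,0,0],[0,0.78,0,0,0,0],[0,0.82,0,0,0,0]],
])

```text
t: 11.28
ee_pos: [0.5612, -0.0831, 0.1376]
tcp_rot: [0.001, 1.0, -0.0, -0.001]
ft_force: [0.2, -0.8, -1.1]
width: 0.0089
```

Call:
carry_out([
  [[0,0.1,0,0,0,0],[0,0.22,0,0,0,0],[0,0.34,0,0,0,0],[0,0.46,0,0,0,0],[0,0.58,0,0,0,0],[0,0.68,0,0,0,0],[0,0.75,0,0,0,0],[0,0.76,0,0,0,0]],
])

```text
t: 11.95
ee_pos: [0.561, 0.1089, 0.1364]
tcp_rot: [-0.0, 1.0, -0.0, -0.001]
ft_force: [-0.6, -0.3, 0.8]
width: 0.0088
```

Call:
carry_out([
  [[0,0,0,0,0,0]],
])

```text
t: 12.03
ee_pos: [0.5607, 0.109, 0.1356]
tcp_rot: [-0.001, 1.0, -0.001, -0.002]
ft_force: [0.4, -0.0, -0.7]
width: 0.0084
```

```bash
python3 look.py w7; python3 -c "
from h import *
mv([.562,.105,.0135],90)"
```

```text
t 12.08 q6 now -1.38 q6 then -1.39 turn deg [-0.1 -0.2  0.1] cmd [-0.008, -0.014, 0.488, -0.0, -0.001, 0.0] w 0.0088
```

View pics/w7.png

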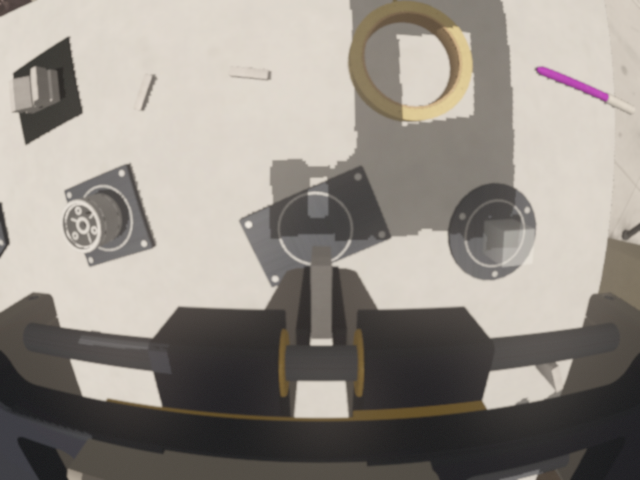

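Call:
carry_out([
  [[-0.008,-0.014,0.1,0,0,0],[-0.008,-0.014,0.22,0,0,0],[-0.008,-0.014,0.32,0,0,0],[-0.008,-0.014,0.4,0,0,0],[-0.008,-0.014,0.45,0,0,0],[-0.008,-0.014,0.475,0,0,0],[-0.008,-0.014,0.486,0,0,0],[-0.008,-0.014,0.486,0,0,0]],
])

```text
t: 12.75
ee_pos: [0.5621, 0.1044, 0.0142]
tcp_rot: [-0.001, 1.0, -0.001, -0.002]
ft_force: [0.2, 0.2, -1.3]
width: 0.009
```

Call:
carry_out([
  [[0,0,0,0,0,0],[0,0,0,0,0,0]],
])

```text
t: 12.92
ee_pos: [0.563, 0.1042, 0.0151]
tcp_rot: [-0.0, 1.0, -0.001, -0.001]
ft_force: [-0.9, 0.1, -0.5]
width: 0.0091
```

Call:
carry_out([
  [[0,0,0.004,0,0,0],[0,0,0.006,0,0,0],[0,0,0.006,0,0,0]],
])

```text
t: 13.17
ee_pos: [0.5633, 0.1043, 0.014]
tcp_rot: [-0.0, 1.0, -0.0, -0.001]
ft_force: [0.4, 0.2, -1.1]
width: 0.0088
```

```bash
python3 -c "
from h import *
mv([.562,.105,.0135],90)
from cell import robot; s=robot.observe(); print(s['ee_pos'],s['ft_force'])"
```

```text
t 13.17 q6 now -1.39 q6 then -1.39 turn deg [-0.1 -0.1  0. ] cmd [0.005, 0.003, 0.002, -0.0, -0.001, 0.0] w 0.0088
[0.56327589 0.1043027  0.01396682] [ 0.36313845  0.19313457 -1.13617441]
```

Lower another 0.7 mm, release and rise.

Call:
carry_out([
  [[0.003,0,0.003,0,0,0],[0.003,0,0.004,0,0,0],[0.003,0,0.004,0,0,0]],
])

```text
t: 13.42
ee_pos: [0.5627, 0.1044, 0.0133]
tcp_rot: [-0.0, 1.0, -0.0, -0.001]
ft_force: [-0.4, -0.1, 4.0]
width: 0.0088
```

Call:
carry_out([
  [[0,0,0,0,0,0],[0,0,0,0,0,0],[0,0,0,0,0,0],[0,0,0,0,0,0],[0,0,-0.08,0,0,0],[0,0,-0.22,0,0,0],[0,0,-0.4,0,0,0],[0,0,-0.56,0,0,0]],
], grip=0.4)

```text
t: 14.08
ee_pos: [0.562, 0.1043, 0.1525]
tcp_rot: [-0.0, 1.0, -0.001, -0.002]
ft_force: [1.5, -0.0, -0.1]
width: 0.0368
```

```bash
python3 look.py w8 .562 .105 .038; python3 -c "
from h import *
mv([.422,-.164,.15],9.8)"
```

```text
t 14.13 q6 now -1.39 q6 then -0.54 turn deg [ 0.3  0.3 80.3] cmd [0.58, -1.076, 0.039, 0.002, 0.002, 0.446] w 0.0366
```

View pics/w8.png

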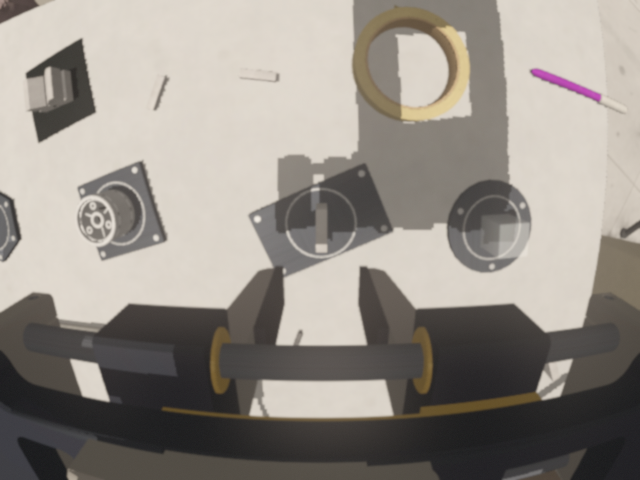

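View pics/w8r.png

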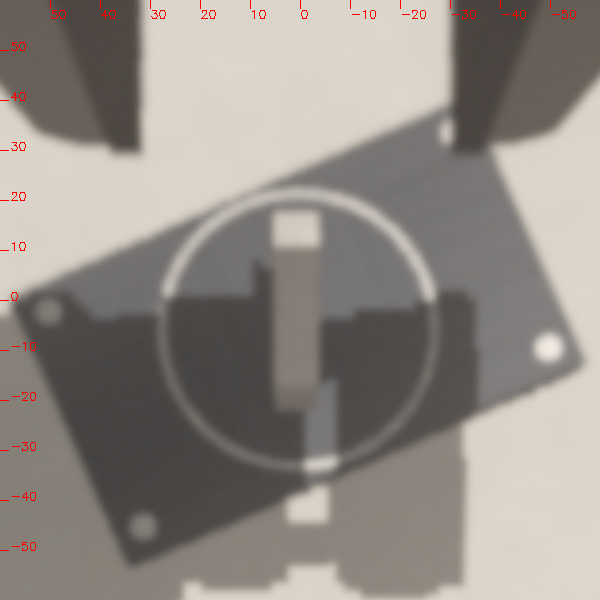

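The gauge block stands upright within ~1 mm of the oblong ring centre. Next I'll go back to the V-block on the mat.

Call:
carry_out([
  [[0.54,-1,0.04,0,0,0.446],[0.54,-1,0.04,0,0,0.446],[0.54,-1,0.04,0,0,0.446],[0.54,-1,0.04,0,0,0.446],[0.54,-1,0.04,0,0,0.446],[0.54,-1,0.04,0,0,0.446],[0.54,-1,0.04,0,0,0.446],[0.54,-1,0.04,0,0,0.446]],
], grip=0.65)

```text
t: 14.8
ee_pos: [0.4293, -0.1486, 0.1497]
tcp_rot: [0.483, 0.876, 0.001, 0.002]
ft_force: [0.8, 0.5, 0.5]
width: 0.0601
```

```bash
python3 -c "
from h import *
mv([.422,-.164,.15],9.8)"
```

```text
t 14.8 q6 now -0.9 q6 then -0.54 turn deg [ 0.2  0.  22.4] cmd [-0.037, -0.058, -0.002, 0.001, 0.0, 0.125] w 0.0601
```

Call:
carry_out([
  [[-0.037,-0.058,0,0,0,0.125],[-0.037,-0.058,0,0,0,0.125],[-0.037,-0.058,0,0,0,0.125],[-0.037,-0.058,0,0,0,0.125],[-0.037,-0.058,0,0,0,0.125],[-0.037,-0.058,0,0,0,0.125]],
])

```text
t: 15.3
ee_pos: [0.4219, -0.1641, 0.1495]
tcp_rot: [0.644, 0.765, 0.002, 0.001]
ft_force: [1.2, 0.4, -0.4]
width: 0.0599
```

```bash
python3 look.py w9 .422 -.164 .037;  python3 -c "
from h import *
mv([.422,-.164,.010],9.8)"
```

```text
t 15.35 q6 now -0.55 q6 then -0.54 turn deg [ 0.2 -0.   0. ] cmd [0.0, -0.002, 0.558, 0.001, -0.0, 0.0] w 0.0596
```

View pics/w9r.png

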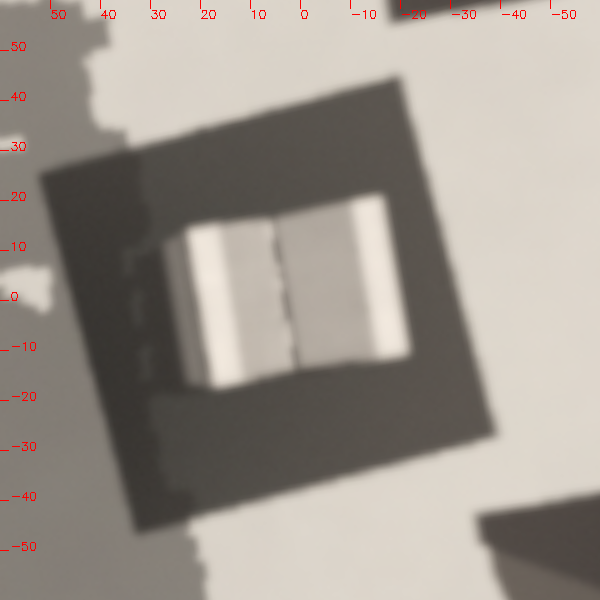

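Call:
carry_out([
  [[0,0,0.12,0,0,0],[0,0,0.24,0,0,0],[0,0,0.35,0,0,0],[0,0,0.44,0,0,0],[0,0,0.51,0,0,0],[0,0,0.555,0,0,0],[0,0,0.555,0,0,0],[0,0,0.555,0,0,0]],
])

```text
t: 16.02
ee_pos: [0.4222, -0.1637, 0.0104]
tcp_rot: [0.644, 0.765, 0.001, 0.001]
ft_force: [1.0, -0.3, -0.5]
width: 0.0599
```

Call:
carry_out([
  [[0,0,0,0,0,0],[0,0,0,0,0,0],[0,0,0,0,0,0],[0,0,0,0,0,0],[0,0,0,0,0,0],[0,0,0,0,0,0],[0,0,0,0,0,0],[0,0,0,0,0,0]],
], grip=0)

```text
t: 16.68
ee_pos: [0.4226, -0.1639, 0.011]
tcp_rot: [0.643, 0.765, 0.001, 0.001]
ft_force: [-1.2, 0.8, 7.3]
width: 0.0321
```

Call:
carry_out([
  [[0,0,-0.04,0,0,0],[0,0,-0.12,0,0,0],[0,0,-0.22,0,0,0],[0,0,-0.32,0,0,0],[0,0,-0.42,0,0,0],[0,0,-0.52,0,0,0],[0,0,-0.52,0,0,0]],
])

```text
t: 17.27
ee_pos: [0.4244, -0.1649, 0.1455]
tcp_rot: [0.643, 0.765, 0.002, 0.004]
ft_force: [1.7, -0.5, -3.2]
width: 0.0316
```

```bash
python3 -c "
from h import *
mv([.561,-.286,.14],9.8)"
```

```text
t 17.27 q6 now -0.55 q6 then -0.64 turn deg [0.5 0.2 0.1] cmd [-0.571, 0.455, 0.028, 0.003, 0.001, 0.001] w 0.0316
```

Call:
carry_out([
  [[-0.08,0.06,0.01,0.003,0.001,0],[-0.18,0.14,0.01,0.003,0.001,0],[-0.28,0.22,0.02,0.003,0.001,0],[-0.38,0.3,0.02,0.003,0.001,0],[-0.48,0.38,0.02,0.003,0.001,0],[-0.55,0.44,0.02,0.003,0.001,0],[-0.571,0.455,0.02,0.003,0.001,0],[-0.571,0.455,0.02,0.003,0.001,0]],
])

```text
t: 17.93
ee_pos: [0.5612, -0.2866, 0.1409]
tcp_rot: [0.644, 0.765, -0.0, -0.001]
ft_force: [-0.2, 0.1, -2.6]
width: 0.0316
```

Call:
carry_out([
  [[0,0,0,0,0,0]],
])

```text
t: 18.02
ee_pos: [0.5599, -0.2858, 0.14]
tcp_rot: [0.644, 0.765, -0.0, -0.002]
ft_force: [0.3, -0.0, -2.4]
width: 0.0314
```

```bash
python3 look.py w10; python3 -c "
from h import *
mv([.561,-.286,.0165],9.8)"
```

```text
t 18.07 q6 now -0.65 q6 then -0.64 turn deg [-0.2 -0.1  0.1] cmd [-0.004, 0.007, 0.494, -0.001, -0.001, 0.0] w 0.0321
```

View pics/w10.png

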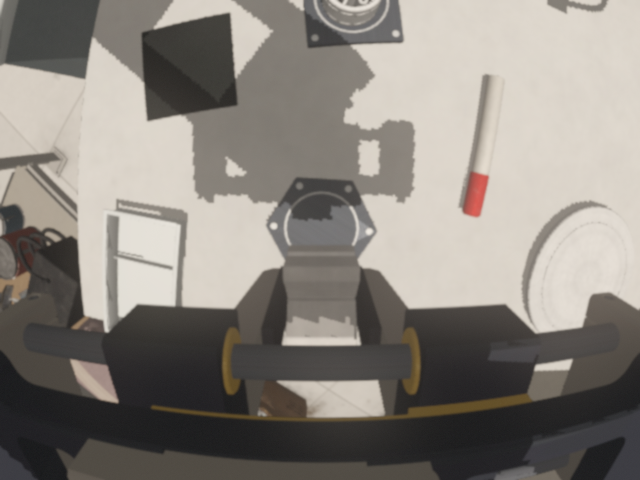

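Call:
carry_out([
  [[-0.004,0.007,0.1,0,0,0],[-0.004,0.007,0.22,0,0,0],[-0.004,0.007,0.32,0,0,0],[-0.004,0.007,0.4,0,0,0],[-0.004,0.007,0.45,0,0,0],[-0.004,0.007,0.48,0,0,0],[-0.004,0.007,0.49,0,0,0],[-0.004,0.007,0.492,0,0,0]],
])

```text
t: 18.73
ee_pos: [0.5611, -0.286, 0.0172]
tcp_rot: [0.644, 0.765, -0.0, -0.002]
ft_force: [-0.3, -0.2, -2.5]
width: 0.0318
```

Call:
carry_out([
  [[0,0,0,0,0,0],[0,0,0,0,0,0]],
])

```text
t: 18.9
ee_pos: [0.5619, -0.2863, 0.0185]
tcp_rot: [0.644, 0.765, -0.0, -0.001]
ft_force: [0.3, 0.2, -2.9]
width: 0.0317
```

Call:
carry_out([
  [[0,0,0.004,0,0,0],[0,0,0.008,0,0,0],[0,0,0.01,0,0,0],[0,0,0.01,0,0,0]],
])

```text
t: 19.23
ee_pos: [0.562, -0.2864, 0.0161]
tcp_rot: [0.644, 0.765, -0.0, -0.001]
ft_force: [-0.6, -0.7, -0.7]
width: 0.0318
```

Contact made (weight off). Release and rise.

Call:
carry_out([
  [[0,0,0,0,0,0],[0,0,0,0,0,0],[0,0,0,0,0,0],[0,0,0,0,0,0],[0,0,-0.08,0,0,0],[0,0,-0.22,0,0,0],[0,0,-0.4,0,0,0],[0,0,-0.54,0,0,0]],
], grip=0.6)

```text
t: 19.9
ee_pos: [0.5618, -0.2863, 0.1526]
tcp_rot: [0.644, 0.765, -0.0, -0.001]
ft_force: [0.8, -0.0, -0.1]
width: 0.055
```

```bash
python3 look.py w11 .561 -.286 .042; python3 -c "
from h import *
mv([.5515,-.093,.15],9.8);mv([.5515,-.093,.15],-90)"
```

```text
t 19.95 q6 now -0.65 q6 then -0.34 turn deg [0.4 0.3 0.1] cmd [0.779, 0.077, 0.04, 0.002, 0.002, 0.0] w 0.0552
t 19.95 q6 now -0.65 q6 then -1.74 turn deg [  0.1   0.5 -80.1] cmd [0.779, 0.077, 0.04, 0.001, 0.003, -0.445] w 0.0552
```

View pics/w11r.png

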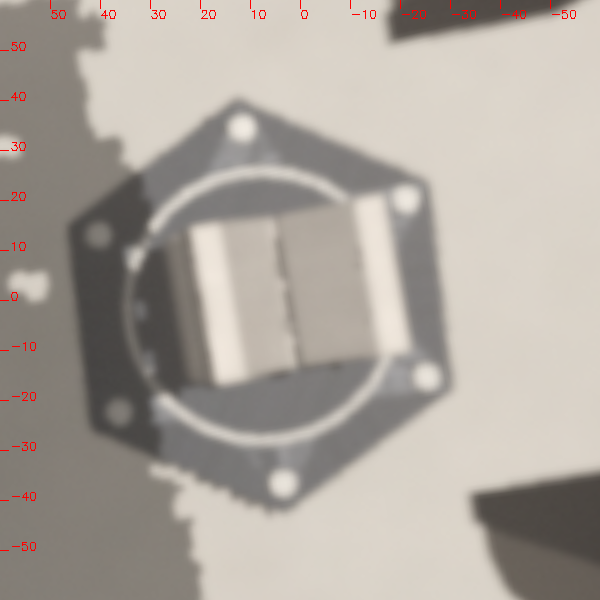

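V-block stands centred on the hex rest. Now the cup.

Call:
carry_out([
  [[0.15,0.015,0,0,0,0],[0.3,0.03,0,0,0,0],[0.45,0.045,0.02,0,0,0],[0.6,0.06,0.03,0,0,0],[0.72,0.072,0.04,0,0,0],[0.78,0.077,0.04,0,0,0],[0.78,0.077,0.04,0,0,0],[0.78,0.077,0.04,0,0,0]],
], grip=0.85)

```text
t: 20.62
ee_pos: [0.5516, -0.0924, 0.1501]
tcp_rot: [0.643, 0.766, 0.001, 0.004]
ft_force: [-0.3, -0.2, -0.2]
width: 0.0785
```

```bash
python3 look.py w12 .552 -.09 .046; python3 -c "
from h import *
mv([.5515,-.093,.014],9.8)"
```

```text
t 20.67 q6 now -0.34 q6 then -0.34 turn deg [0.4 0.3 0.1] cmd [0.004, -0.005, 0.545, 0.002, 0.002, 0.001] w 0.0784
```

View pics/w12r.png

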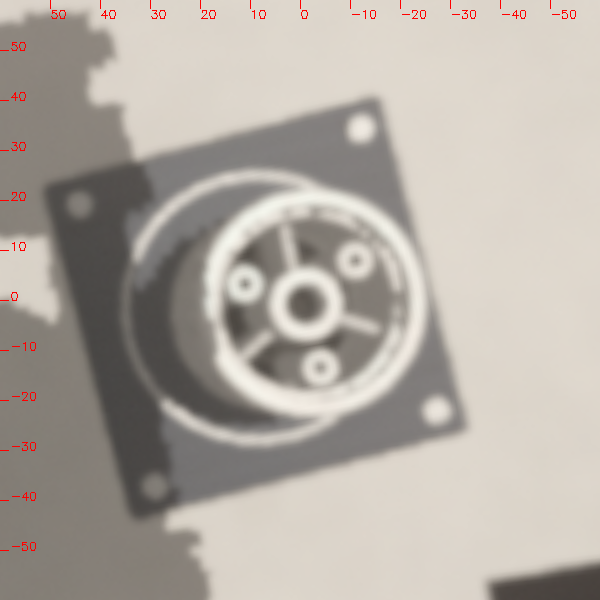

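Call:
carry_out([
  [[0.002,-0.005,0.1,0.002,0.002,0],[0.003,-0.006,0.22,0.002,0.002,0],[0.003,-0.006,0.34,0.002,0.002,0],[0.003,-0.006,0.43,0.002,0.002,0],[0.003,-0.006,0.5,0.002,0.002,0],[0.003,-0.006,0.543,0.002,0.002,0],[0.003,-0.006,0.543,0.002,0.002,0],[0.003,-0.006,0.543,0.002,0.002,0]],
])

```text
t: 21.33
ee_pos: [0.5513, -0.0941, 0.0144]
tcp_rot: [0.644, 0.765, 0.0, -0.0]
ft_force: [0.7, -0.8, 0.1]
width: 0.0782
```

Call:
carry_out([
  [[0,0,0,0,0,0],[0,0,0,0,0,0],[0,0,0,0,0,0],[0,0,0,0,0,0],[0,0,0,0,0,0],[0,0,0,0,0,0],[0,0,0,0,0,0],[0,0,0,0,0,0]],
], grip=0)

```text
t: 22.0
ee_pos: [0.5516, -0.0941, 0.0149]
tcp_rot: [0.644, 0.765, 0.001, 0.0]
ft_force: [-1.0, -0.2, 7.0]
width: 0.0458
```

Call:
carry_out([
  [[0,0,-0.04,0,0,0],[0,0,-0.12,0,0,0],[0,0,-0.22,0,0,0],[0,0,-0.32,0,0,0],[0,0,-0.42,0,0,0],[0,0,-0.52,0,0,0],[0,0,-0.52,0,0,0]],
])

```text
t: 22.58
ee_pos: [0.5542, -0.0946, 0.1502]
tcp_rot: [0.644, 0.765, 0.002, 0.003]
ft_force: [1.3, -0.2, -0.1]
width: 0.0452
```

```bash
python3 look.py w13 .552 -.09 .008; python3 -c "
from h import *
mv([.422,-.165,.14],9.8)"
```

```text
t 22.63 q6 now -0.35 q6 then -0.54 turn deg [0.3 0.1 0.1] cmd [-0.188, -0.566, 0.029, 0.002, 0.0, 0.0] w 0.0457
```

View pics/w13.png

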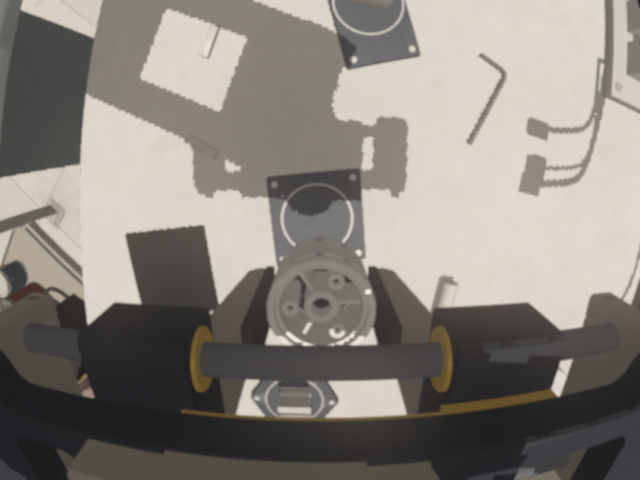

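View pics/w13r.png

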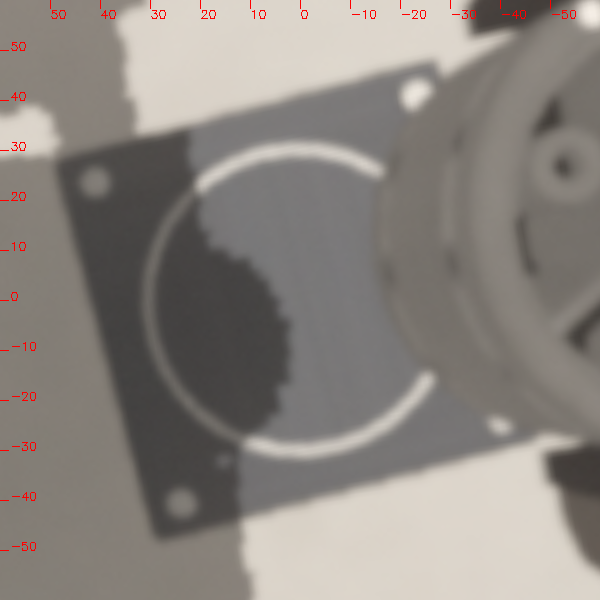

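Square-rest ring centre is (0.552, -0.0895). The cup is held level. On to the mat.

Call:
carry_out([
  [[-0.03,-0.08,0.01,0.002,0,0],[-0.06,-0.18,0.02,0.002,0,0],[-0.09,-0.28,0.02,0.002,0,0],[-0.125,-0.38,0.02,0.002,0,0],[-0.16,-0.48,0.02,0.002,0,0],[-0.18,-0.55,0.02,0.002,0,0],[-0.188,-0.566,0.02,0.002,0,0],[-0.188,-0.566,0.02,0.002,0,0]],
])

```text
t: 23.3
ee_pos: [0.4207, -0.1652, 0.1417]
tcp_rot: [0.644, 0.765, -0.001, -0.0]
ft_force: [0.1, -0.0, -0.2]
width: 0.0456
```

```bash
python3 -c "
from h import *
mv([.422,-.165,.0105],9.8)"
```

```text
t 23.3 q6 now -0.55 q6 then -0.54 turn deg [-0.1  0.  -0. ] cmd [0.0, 0.006, 0.525, -0.0, 0.0, -0.0] w 0.0456
```

Call:
carry_out([
  [[0,0.006,0.1,0,0,0],[0,0.006,0.22,0,0,0],[0,0.006,0.34,0,0,0],[0,0.006,0.42,0,0,0],[0,0.006,0.48,0,0,0],[0,0.006,0.51,0,0,0],[0,0.006,0.525,0,0,0],[0,0.006,0.525,0,0,0]],
])

```text
t: 23.97
ee_pos: [0.4226, -0.1648, 0.0101]
tcp_rot: [0.644, 0.765, -0.001, -0.001]
ft_force: [-0.9, -0.6, -0.9]
width: 0.0454
```

Call:
carry_out([
  [[0,0,0,0,0,0],[0,0,0,0,0,0]],
])

```text
t: 24.13
ee_pos: [0.4236, -0.1648, 0.0106]
tcp_rot: [0.644, 0.765, -0.001, 0.0]
ft_force: [0.5, -0.4, -0.9]
width: 0.0452
```

Call:
carry_out([
  [[0,0,0.002,0,0,0],[0,0,0.003,0,0,0],[0,0,0.003,0,0,0]],
])

```text
t: 24.38
ee_pos: [0.424, -0.1649, 0.0101]
tcp_rot: [0.644, 0.765, -0.0, 0.0]
ft_force: [0.1, 0.7, -0.9]
width: 0.0455
```

Call:
carry_out([
  [[0,0,0,0,0,0],[0,0,0,0,0,0],[0,0,0,0,0,0],[0,0,0,0,0,0],[0,0,-0.08,0,0,0],[0,0,-0.22,0,0,0],[0,0,-0.4,0,0,0],[0,0,-0.56,0,0,0]],
], grip=0.8)

```text
t: 25.05
ee_pos: [0.423, -0.1644, 0.1496]
tcp_rot: [0.644, 0.765, -0.001, -0.001]
ft_force: [1.4, 0.4, -0.2]
width: 0.0738
```

```bash
python3 look.py w14 .422 -.165 .041;python3 -c "
from h import *
mv([.49,.05,.20],0);mv([.567,.266,.15],0)"
```

```text
t 25.1 q6 now -0.54 q6 then 0.1 turn deg [0.4 0.3 9.8] cmd [0.808, 0.396, -0.173, 0.002, 0.002, 0.055] w 0.0736
t 25.1 q6 now -0.54 q6 then 0.44 turn deg [0.4 0.3 9.8] cmd [1.608, 0.845, 0.026, 0.002, 0.002, 0.055] w 0.0736
```

View pics/w14r.png

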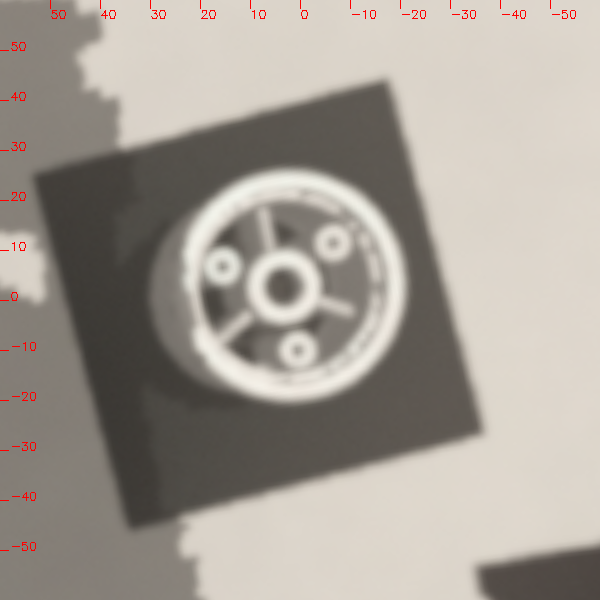

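Call:
carry_out([
  [[0.8,0.42,-0.05,0.002,0.002,0.055],[0.8,0.42,-0.05,0.002,0.002,0.055],[0.8,0.42,-0.05,0.002,0.002,0.055],[0.8,0.42,-0.05,0.002,0.002,0.055],[0.8,0.42,-0.05,0.002,0.002,0.055],[0.8,0.42,-0.05,0.002,0.002,0.055]],
], grip=0.65)

```text
t: 25.6
ee_pos: [0.4976, 0.0524, 0.1698]
tcp_rot: [0.707, 0.707, 0.002, 0.0]
ft_force: [1.1, 0.1, 0.5]
width: 0.0595
```

```bash
python3 -c "
from h import *
mv([.567,.266,.15],0)"
```

```text
t 25.6 q6 now 0.1 q6 then 0.44 turn deg [ 0.2 -0.1 -0. ] cmd [0.854, 0.277, 0.082, 0.001, -0.001, -0.0] w 0.0595
```

Call:
carry_out([
  [[0.854,0.277,0.08,0,0,0],[0.854,0.277,0.08,0,0,0],[0.854,0.277,0.08,0,0,0],[0.854,0.277,0.08,0,0,0],[0.854,0.277,0.08,0,0,0],[0.854,0.277,0.08,0,0,0],[0.854,0.277,0.08,0,0,0],[0.854,0.277,0.08,0,0,0]],
])

```text
t: 26.27
ee_pos: [0.5665, 0.2666, 0.1498]
tcp_rot: [0.707, 0.708, 0.001, 0.0]
ft_force: [-0.9, -1.0, -0.4]
width: 0.0597
```

```bash
python3 look.py w15 .567 .266 .048; python3 -c "
from h import *
mv([.567,.266,.014],0)"
```

```text
t 26.32 q6 now 0.43 q6 then 0.44 turn deg [ 0.1 -0.1  0. ] cmd [0.001, 0.002, 0.544, 0.001, -0.0, 0.0] w 0.0602
```

View pics/w15.png

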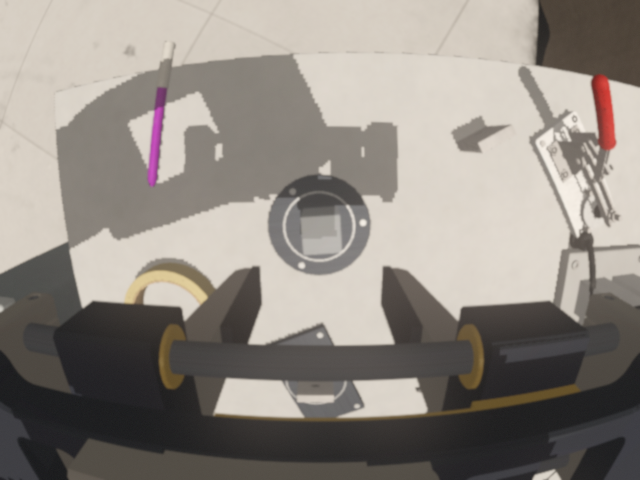

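View pics/w15r.png

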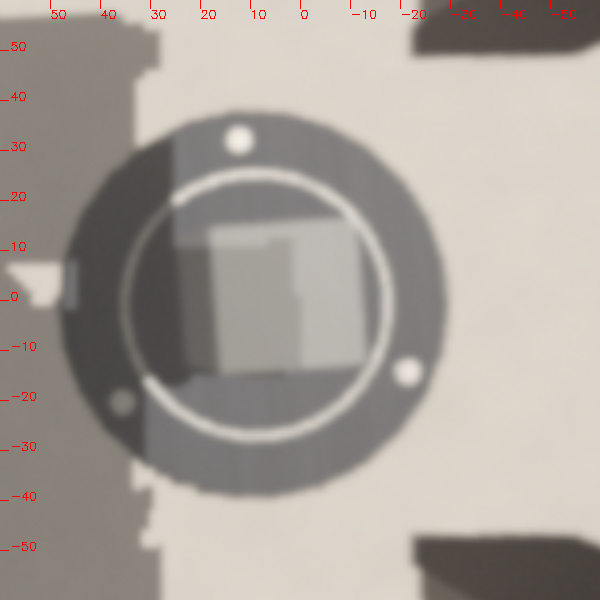

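Run:
```python
from h import *
mv([.5678,.2686,.014],4)
m=np.load('w15.npy',allow_pickle=True).item(); im=cv2.imread('pics/w15.png')
cv2.imwrite('pics/w15h.png',rect(im,m,'wrist',.565,.264,.008,half=.06,res=.0002))
```

```text
t 26.32 q6 now 0.43 q6 then 0.37 turn deg [ 0.1 -0.1 -4. ] cmd [0.012, 0.005, 0.544, 0.001, -0.0, -0.022] w 0.0602
```

View pics/w15h.png

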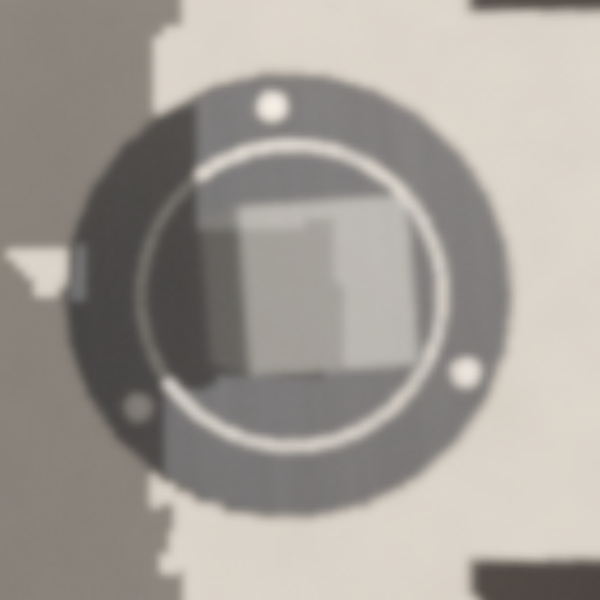

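Round-rest ring centre is (0.566, 0.265) and the check block's top is at (0.568, 0.2686), yaw 4°. Descending.

Call:
carry_out([
  [[0.012,0.005,0.1,0,0,-0.022],[0.012,0.005,0.22,0,0,-0.022],[0.012,0.005,0.34,0,0,-0.022],[0.012,0.005,0.43,0,0,-0.022],[0.012,0.005,0.5,0,0,-0.022],[0.012,0.005,0.54,0,0,-0.022],[0.012,0.005,0.54,0,0,-0.022],[0.012,0.005,0.54,0,0,-0.022]],
])

```text
t: 26.98
ee_pos: [0.5678, 0.2678, 0.0153]
tcp_rot: [0.682, 0.731, 0.001, 0.0]
ft_force: [0.4, 0.7, -0.1]
width: 0.0598
```

Call:
carry_out([
  [[0,0,0,0,0,0],[0,0,0,0,0,0],[0,0,0,0,0,0],[0,0,0,0,0,0],[0,0,0,0,0,0],[0,0,0,0,0,0],[0,0,0,0,0,0],[0,0,0,0,0,0]],
], grip=0)

```text
t: 27.65
ee_pos: [0.5681, 0.268, 0.016]
tcp_rot: [0.682, 0.731, 0.001, 0.0]
ft_force: [-1.4, -1.4, 5.6]
width: 0.03
```

Call:
carry_out([
  [[0,0,-0.04,0,0,0],[0,0,-0.12,0,0,0],[0,0,-0.22,0,0,0],[0,0,-0.32,0,0,0],[0,0,-0.42,0,0,0],[0,0,-0.52,0,0,0],[0,0,-0.52,0,0,0]],
])

```text
t: 28.23
ee_pos: [0.5705, 0.2691, 0.1518]
tcp_rot: [0.682, 0.731, 0.005, 0.002]
ft_force: [1.2, 1.1, 0.1]
width: 0.0299
```

```bash
python3 look.py w16; python3 -c "
from h import *
mv([.552,-.0895,.14],4)"
```

```text
t 28.28 q6 now 0.37 q6 then -0.23 turn deg [ 0.4 -0.2 -0.1] cmd [-1.425, -0.169, 0.032, 0.002, -0.001, -0.0] w 0.0296
```

View pics/w16.png

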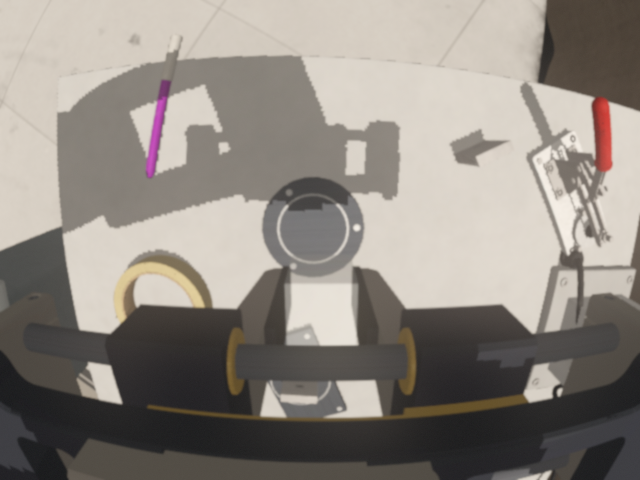

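Call:
carry_out([
  [[-0.08,-0.01,0.01,0.002,0,0],[-0.2,-0.025,0.02,0.002,0,0],[-0.32,-0.04,0.02,0.002,0,0],[-0.44,-0.052,0.02,0.002,0,0],[-0.56,-0.066,0.02,0.002,0,0],[-0.68,-0.08,0.02,0.002,0,0],[-0.8,-0.095,0.02,0.002,0,0],[-0.9,-0.107,0.02,0.002,0,0]],
])

```text
t: 28.95
ee_pos: [0.5571, 0.0405, 0.1424]
tcp_rot: [0.682, 0.731, 0.001, -0.001]
ft_force: [0.9, -1.2, -1.0]
width: 0.0301
```

```bash
python3 -c "
from h import *
mv([.552,-.0895,.14],4)"
```

```text
t 28.95 q6 now -0.0 q6 then -0.23 turn deg [-0.1 -0.2 -0.1] cmd [-0.517, -0.056, 0.008, -0.0, -0.001, -0.0] w 0.0301
```

Call:
carry_out([
  [[-0.1,-0.01,0,0,0,0],[-0.22,-0.025,0,0,0,0],[-0.34,-0.04,0,0,0,0],[-0.44,-0.05,0,0,0,0],[-0.5,-0.056,0,0,0,0],[-0.515,-0.056,0,0,0,0],[-0.515,-0.056,0,0,0,0],[-0.515,-0.056,0,0,0,0]],
])

```text
t: 29.62
ee_pos: [0.5516, -0.0883, 0.1414]
tcp_rot: [0.683, 0.731, 0.0, -0.002]
ft_force: [0.9, 0.1, -1.3]
width: 0.0297
```

```bash
python3 -c "
from h import *
mv([.552,-.0895,.017],4)"
```

```text
t 29.62 q6 now -0.23 q6 then -0.23 turn deg [-0.1 -0.2 -0.1] cmd [-0.007, 0.003, 0.498, -0.001, -0.001, -0.001] w 0.0297
```

Call:
carry_out([
  [[-0.006,0.003,0.1,0,0,0],[-0.006,0.003,0.22,0,0,0],[-0.006,0.003,0.34,0,0,0],[-0.006,0.003,0.42,0,0,0],[-0.006,0.003,0.47,0,0,0],[-0.006,0.003,0.49,0,0,0],[-0.006,0.003,0.498,0,0,0],[-0.006,0.003,0.498,0,0,0]],
])

```text
t: 30.28
ee_pos: [0.5526, -0.0889, 0.0173]
tcp_rot: [0.682, 0.731, 0.001, -0.002]
ft_force: [0.3, 0.4, -0.6]
width: 0.0305
```

Call:
carry_out([
  [[0,0,0.001,0,0,0],[0,0,0.001,0,0,0]],
])

```text
t: 30.45
ee_pos: [0.5537, -0.0889, 0.0183]
tcp_rot: [0.682, 0.731, 0.001, -0.001]
ft_force: [-1.1, -0.1, -0.2]
width: 0.0296
```

Call:
carry_out([
  [[0,-0.004,0.004,0,0,0],[0,-0.004,0.008,0,0,0],[0,-0.004,0.01,0,0,0],[0,-0.004,0.01,0,0,0]],
])

```text
t: 30.78
ee_pos: [0.5527, -0.0891, 0.016]
tcp_rot: [0.682, 0.731, 0.001, -0.001]
ft_force: [-0.2, 0.5, 1.7]
width: 0.0296
```

Contact. Release and rise.

Call:
carry_out([
  [[0,0,0,0,0,0],[0,0,0,0,0,0],[0,0,0,0,0,0],[0,0,0,0,0,0],[0,0,-0.08,0,0,0],[0,0,-0.22,0,0,0],[0,0,-0.4,0,0,0],[0,0,-0.54,0,0,0]],
], grip=0.6)

```text
t: 31.45
ee_pos: [0.5521, -0.0894, 0.1524]
tcp_rot: [0.682, 0.731, 0.001, -0.001]
ft_force: [0.4, -0.5, -0.4]
width: 0.0554
```

```bash
python3 look.py w17 .552 -.0895 .048; python3 -c "
from h import *
mv([.4245,-.164,.15],4)"
```

```text
t 31.5 q6 now -0.24 q6 then -0.44 turn deg [ 0.6 -0.  -0.1] cmd [-0.259, -0.547, 0.035, 0.003, -0.0, -0.0] w 0.0552
```

View pics/w17r.png

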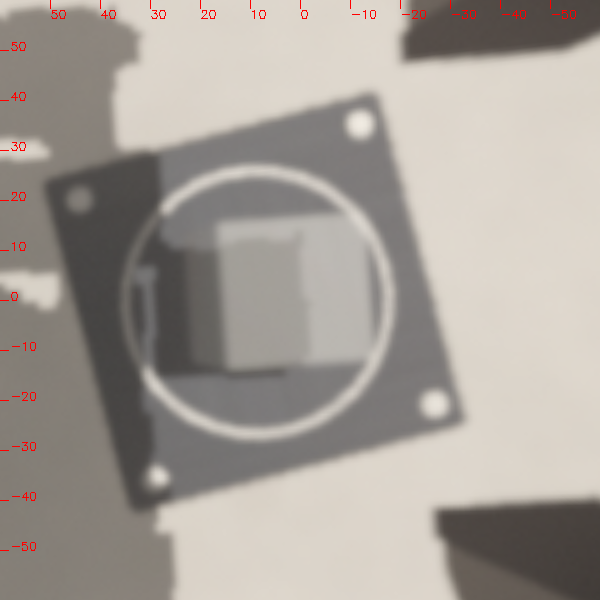

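The check block stands centred on the square rest. Now I'll fetch the cup from the mat.

Call:
carry_out([
  [[-0.06,-0.12,0,0,0,0],[-0.12,-0.24,0.01,0.003,0,0],[-0.18,-0.38,0.02,0.003,0,0],[-0.24,-0.5,0.03,0.003,0,0],[-0.259,-0.547,0.035,0.003,0,0],[-0.259,-0.547,0.035,0.003,0,0],[-0.259,-0.547,0.035,0.003,0,0],[-0.259,-0.547,0.035,0.003,0,0]],
], grip=0.8)

```text
t: 32.17
ee_pos: [0.4261, -0.164, 0.1502]
tcp_rot: [0.682, 0.731, 0.001, 0.0]
ft_force: [0.1, 0.1, -0.1]
width: 0.0735
```

```bash
python3 look.py w18 .422 -.165 .041; python3 -c "
from h import *
mv([.4245,-.164,.012],4)"
```

```text
t 32.22 q6 now -0.44 q6 then -0.44 turn deg [ 0.1 -0.  -0. ] cmd [-0.0, -0.007, 0.552, 0.001, -0.0, -0.0] w 0.0735
```

View pics/w18r.png

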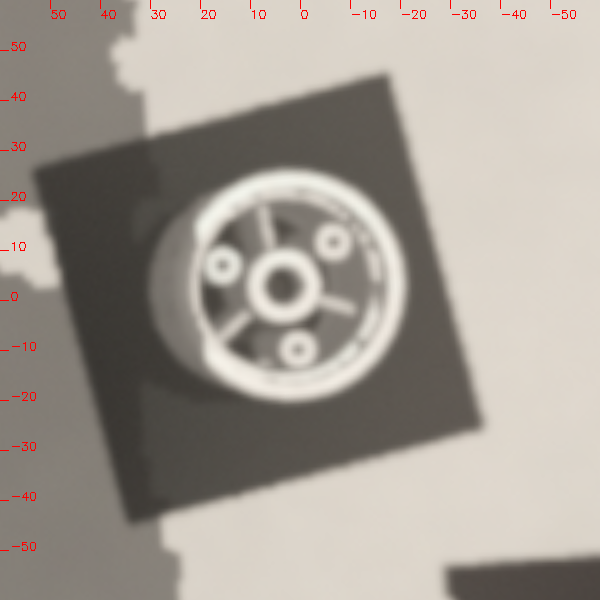

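Call:
carry_out([
  [[0,-0.005,0.1,0,0,0],[0,-0.006,0.22,0,0,0],[0,-0.006,0.34,0,0,0],[0,-0.006,0.43,0,0,0],[0,-0.006,0.51,0,0,0],[0,-0.006,0.555,0,0,0],[0,-0.006,0.555,0,0,0],[0,-0.006,0.555,0,0,0]],
])

```text
t: 32.88
ee_pos: [0.4254, -0.1633, 0.0109]
tcp_rot: [0.682, 0.732, 0.001, -0.0]
ft_force: [-0.4, 0.9, -0.6]
width: 0.0736
```

Call:
carry_out([
  [[0,0,0,0,0,0],[0,0,0,0,0,0],[0,0,0,0,0,0],[0,0,0,0,0,0],[0,0,0,0,0,0],[0,0,0,0,0,0],[0,0,0,0,0,0],[0,0,0,0,0,0]],
], grip=0)

```text
t: 33.55
ee_pos: [0.4259, -0.1635, 0.0115]
tcp_rot: [0.682, 0.731, 0.001, 0.0]
ft_force: [-0.5, 1.4, 8.0]
width: 0.0456
```

Call:
carry_out([
  [[0,0,-0.04,0,0,0],[0,0,-0.12,0,0,0],[0,0,-0.22,0,0,0],[0,0,-0.32,0,0,0],[0,0,-0.42,0,0,0],[0,0,-0.54,0,0,0],[0,0,-0.54,0,0,0]],
])

```text
t: 34.13
ee_pos: [0.4284, -0.1647, 0.1519]
tcp_rot: [0.682, 0.731, 0.002, 0.004]
ft_force: [2.1, -0.2, 0.2]
width: 0.0453
```

```bash
python3 -c "
from h import *
mv([.49,.05,.15],4)"
```

```text
t 34.13 q6 now -0.44 q6 then 0.03 turn deg [0.5 0.1 0. ] cmd [0.84, 0.306, 0.008, 0.003, 0.001, 0.0] w 0.0453
```

Call:
carry_out([
  [[0.08,0.03,0,0.003,0,0],[0.2,0.07,0,0.003,0,0],[0.32,0.115,0,0.003,0,0],[0.44,0.16,0,0.003,0,0],[0.56,0.2,0,0.003,0,0],[0.68,0.25,0,0.003,0,0],[0.8,0.29,0,0.003,0,0],[0.92,0.33,0,0.003,0,0]],
])

```text
t: 34.8
ee_pos: [0.4945, 0.072, 0.1522]
tcp_rot: [0.682, 0.731, -0.001, 0.001]
ft_force: [0.7, 0.0, 0.7]
width: 0.0454
```

```bash
python3 -c "
from h import *
mv([.566,.265,.14],4)"
```

```text
t 34.8 q6 now 0.08 q6 then 0.37 turn deg [-0.   0.1  0. ] cmd [0.75, 0.339, 0.047, -0.0, 0.001, 0.0] w 0.0454
```

Call:
carry_out([
  [[0.12,0.054,0.01,0,0,0],[0.24,0.108,0.02,0,0,0],[0.36,0.163,0.03,0,0,0],[0.48,0.217,0.04,0,0,0],[0.6,0.27,0.04,0,0,0],[0.7,0.316,0.045,0,0,0],[0.748,0.339,0.045,0,0,0],[0.748,0.339,0.045,0,0,0]],
])

```text
t: 35.47
ee_pos: [0.5665, 0.2666, 0.1402]
tcp_rot: [0.681, 0.732, -0.001, 0.001]
ft_force: [0.4, -0.3, -0.6]
width: 0.0455
```

Call:
carry_out([
  [[0,0,0,0,0,0]],
])

```text
t: 35.55
ee_pos: [0.5659, 0.2662, 0.1399]
tcp_rot: [0.681, 0.732, -0.002, 0.001]
ft_force: [-0.6, 0.6, -0.4]
width: 0.0455
```

```bash
python3 look.py w19; python3 -c "
from h import *
mv([.566,.265,.0175],4)"
```

```text
t 35.6 q6 now 0.37 q6 then 0.37 turn deg [-0.1  0.2  0.1] cmd [-0.003, 0.001, 0.49, -0.0, 0.001, 0.001] w 0.0453
```

View pics/w19.png

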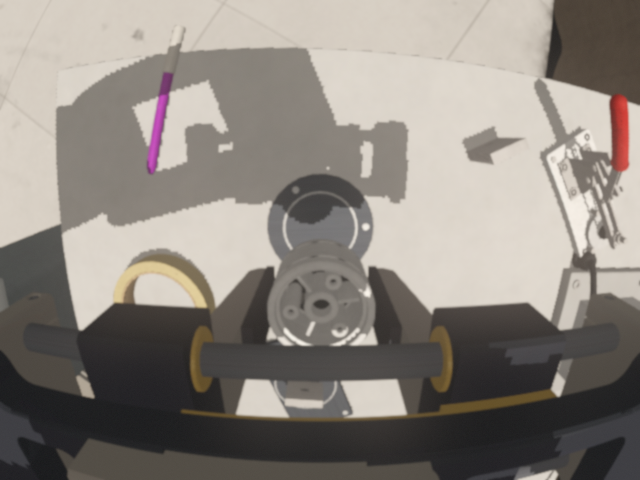

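Call:
carry_out([
  [[-0.003,0.001,0.1,0,0,0],[-0.003,0.001,0.22,0,0,0],[-0.003,0.001,0.34,0,0,0],[-0.003,0.001,0.42,0,0,0],[-0.003,0.001,0.465,0,0,0],[-0.003,0.001,0.482,0,0,0],[-0.003,0.001,0.488,0,0,0],[-0.003,0.001,0.488,0,0,0]],
])

```text
t: 36.27
ee_pos: [0.5666, 0.2647, 0.0188]
tcp_rot: [0.681, 0.732, -0.001, 0.001]
ft_force: [-0.7, -0.0, 0.7]
width: 0.0455
```

Call:
carry_out([
  [[0,0,0.002,0,0,0],[0,0,0.002,0,0,0]],
])

```text
t: 36.43
ee_pos: [0.5676, 0.265, 0.0198]
tcp_rot: [0.681, 0.732, 0.0, 0.001]
ft_force: [-0.4, -0.3, -0.6]
width: 0.0456
```

Call:
carry_out([
  [[0,-0.006,0.005,0,0,0],[0,-0.006,0.01,0,0,0],[0,-0.006,0.014,0,0,0],[0,-0.006,0.014,0,0,0]],
])

```text
t: 36.77
ee_pos: [0.5663, 0.2651, 0.0166]
tcp_rot: [0.681, 0.732, 0.0, 0.001]
ft_force: [-0.7, 0.1, 3.3]
width: 0.0454
```

Contact. Release, rise.

Call:
carry_out([
  [[0,0,0,0,0,0],[0,0,0,0,0,0],[0,0,0,0,0,0],[0,0,0,0,0,0],[0,0,-0.08,0,0,0],[0,0,-0.22,0,0,0],[0,0,-0.4,0,0,0],[0,0,-0.54,0,0,0]],
], grip=0.8)

```text
t: 37.43
ee_pos: [0.5655, 0.265, 0.1529]
tcp_rot: [0.681, 0.732, -0.0, 0.001]
ft_force: [0.6, 0.5, -0.0]
width: 0.0736
```

```bash
python3 look.py w20 .566 .265 .046; python3 -c "
from h import *
mv([.47,-.03,.30],4); mv([.47,-.03,.30],-20)"
```

```text
t 37.48 q6 now 0.37 q6 then -0.13 turn deg [ 0.6 -0.1  0.1] cmd [-1.155, -0.476, -0.563, 0.004, -0.001, 0.001] w 0.0734
t 37.48 q6 now 0.37 q6 then 0.29 turn deg [ 0.6 -0.3 24.1] cmd [-1.155, -0.476, -0.563, 0.003, -0.001, 0.134] w 0.0734
```

View pics/w20r.png

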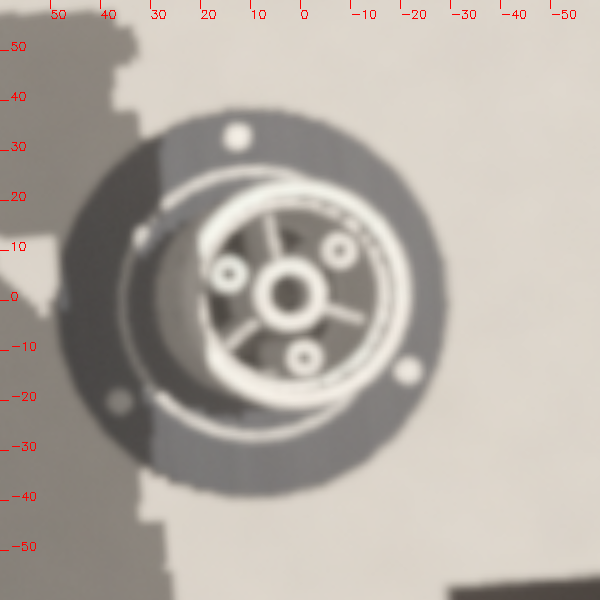

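The cup is centred on the round rest. I'll back off for an overall check.

Call:
carry_out([
  [[-0.5,-0.4,-0.5,0,0,0],[-0.8,-0.45,-0.56,0,0,0],[-0.9,-0.476,-0.56,0,0,0],[-0.95,-0.476,-0.56,0,0,0],[-0.95,-0.476,-0.56,0,0,0],[-0.95,-0.476,-0.56,0,0,0],[-0.95,-0.476,-0.56,0,0,0],[-0.95,-0.476,-0.56,0,0,0]],
])

```text
t: 38.15
ee_pos: [0.4654, 0.0178, 0.3018]
tcp_rot: [0.682, 0.731, 0.005, 0.005]
ft_force: [0.5, 0.5, -0.6]
width: 0.0735
```

Call:
carry_out([
  [[0,0,0,0,0,0.3],[0,0,0,0,0,0.5],[0,0,0,0,0,0.5],[0,0,0,0,0,0.5],[0,0,0,0,0,0.5],[0,0,0,0,0,0.5],[0,0,0,0,0,0.5],[0,0,0,0,0,0.5]],
])

```text
t: 38.82
ee_pos: [0.4655, 0.018, 0.3013]
tcp_rot: [0.95, 0.313, 0.007, 0.001]
ft_force: [0.3, 0.1, 0.3]
width: 0.0735
```

Call:
carry_out([
  [[0,0,0,0,0,0.2],[0,0,0,0,0,0.2],[0,0,0,0,0,0.2],[0,0,0,0,0,0.2],[0,0,0,0,0,0.2],[0,0,0,0,0,0.2],[0,0,0,0,0,0.2]],
])

```text
t: 39.4
ee_pos: [0.4655, 0.0182, 0.301]
tcp_rot: [1.0, 0.006, 0.006, -0.001]
ft_force: [0.7, 0.1, -0.3]
width: 0.0737
```

```bash
python3 look.py w21
python3 - <<'E'
from h import *; from cell import robot
s=robot.observe(); print(s['t'],s['ee_pos'],np.abs(s['joint_vel']).max())
a=robot.snapshot("side"); cv2.imwrite('pics/s21.png',cv2.resize(a[170:370,180:440],None,fx=3,fy=3,interpolation=2))
E
```

```text
39.45 [0.46548457 0.0182323  0.30108305] 0.003375124926318859
```

View pics/w21.png

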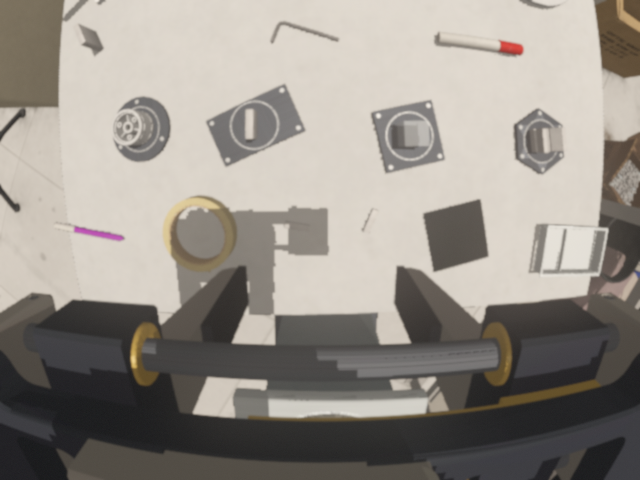

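View pics/s21.png

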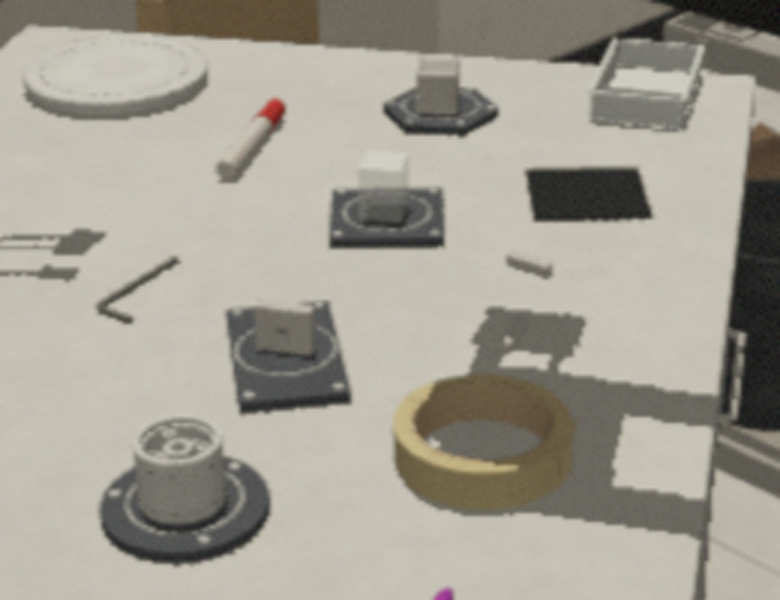

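All four pieces are upright inside their engraved rings, the mat is empty and the arm is at rest and clear of everything. Handing in.

```bash
python3 -c "
from cell import robot
print(robot.finish_job())"
```

```text
the job is handed in; nothing more can be done
None
```

All four pieces are back on their own rests, and I handed the job in at about 39.5 s of the allowed 131 s; the hand-in gave no verdict. I set the V-block aside on the mat, moved the gauge block to the oblong rest and then the V-block to the hexagonal one. I did the same with the cup, moving the check block to the square rest and then the cup to the round one.

- **Position:** close-up wrist pictures after each placing put every piece within about 2–3 mm of its rest's engraved ring centre, against the 15 mm allowed. The camera calibration is only good to about 2 mm.
- **Final view:** wrist and side pictures taken after backing off showed all four standing upright, the mat empty, and the arm still and clear of everything.
- **Forces:** the highest wrist force in the readings was about 8 N, and nothing was knocked over.
- **Disagreements:** my first rough rest positions, read by hand from the scene and side pictures, differed from the wrist camera by several mm, up to about 14 mm at the mat. I used the wrist ring centres for the rests and the mat outline in the wrist view for the mat. The arm also drifted up 1–2 mm when holding still, so I checked the height and force before each release. None of the checks failed.

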